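# Clamp a slatted roof panel and torque it to the click

### The arm

A 6-joint arm with a two-finger parallel gripper is mounted at the origin on the work surface. World frame = base frame: x ahead of the robot, y to its left, z up, the work surface at z = 0. Lengths are in m, angles in degrees, forces in N, time in s.
With the tool pointing down it reaches from about 0.35 to 0.775 m from the base axis. Payload 5.5 kg.
Tool frame: the origin (TCP) lies where the fingers leave the gripper's body, on its centre line; the fingertips stand env.tip_reach ahead of it and the grasp point (between the pads) lies 54 mm ahead of it (env.tip_reach is the distance from the TCP to the fingertips, in m); z points along the fingers, y is the direction in which the jaws open and shut (so a half turn about z gives the same grasp; the last joint's range is limited). The gripper opens to 85 mm and grips with 20 to 120 N. Pads are 22 mm wide; open, the fingers measure 114 mm over their backs; the gripper's body (76 mm by 85 mm) begins 54 mm behind the grasp point. The pads swing forward as they close: fully open they stand 13 mm farther back than shut.
Start: joints at [-71.769, 17.945, 2.641, 74.691, 0, 82.002], TCP at [0.254, -0.516, 0.304] pointing down, gripper open.
Joint ranges: [-158.12, 158.12], [-49.38, 96.58], [-58.88, 72.47], [-126.05, 133.96], [-84.25, 85.87], [-180, 180]. Speed limits (degrees/s): [147.25, 147.25, 180, 180, 180, 180].

### API

Orientations are given as a 3x3 rotation matrix whose columns are the frame's x, y, z axes.
In Python, from bench import telemetry, eyes, hand_in, env gives the robot as it stands.
- The arm moves only by the shell command python3 -m creep 'ROWS' [FORCE]. ROWS is JSON, a list of rows, each an object of numbers: "wx", "wy", "wz": the turn, a rotation vector about the tool's x, y, z in units of 5 degrees (1.0 is 5 degrees); "dx", "dy", "dz": the shift along the tool's x, y, z in m; "fingers": the closure, from 0 (fully open) to 1 (shut). A call has 1 to 10 rows; each row is the pose to reach, as a shift and turn from the pose commanded when the call began, along the tool's axes at that moment; what a row does not reach only later rows make up. A row lasts 1/12 s, in which the tool goes at most 41.7 mm and 7.16 degrees, less where a joint would pass 70% of its speed; a pose out of reach is approached as far as the arm can. A call with a gripper value outside its range is refused whole. The fingers move at their own pace and stop on an object; FORCE is the grip in N (left out, the last holds). Time passes only in rows, so rows that repeat a pose let the fingers close. It gives the time, the measured TCP pose, the force and the opening at its end, in the units of the state.
- telemetry.read_state(): the state, without advancing time (a new reading comes with each control period).
- eyes.snapshot(name): name is "scene" or "top" or "wrist"; returns the picture (420x560x3 uint8, blue, green, red); there is no depth.
- eyes.get_calibration(name): a dict with "fov_y" (degrees; the focal length in pixels is half the picture's height over the tangent of half this angle, whatever the lens; pixels are square), "cx", "cy" (the principal point, pixels), "rvec" (rotation vector, rad) and "tvec" (3), from world to camera coordinates, as OpenCV has them. Camera axes: x right, y down, z forward; pixel columns grow to the right and rows downward; lengths in m; the calibration is good to about 2 mm. A picture is of the moment at which its call begins: read the wrist's pose just before it. get_calibration takes no time and is no camera call; for the wrist camera it gives the pose at the moment of the call.
- hand_in(): hands the job in, once; it reports no verdict.
The state is a dict: "time": time; "qpos": joint angles; "qvel": joint speeds; "joint_efforts": joint torques, N m; "tcp_pos": TCP position; "tcp_rot": TCP orientation; "ft_force": force on the tool from outside, world axes, zero at the start; "ft_torque": the same for the moment, N m; "width": finger opening in m.
Only numpy, scipy, OpenCV 4.12 (cv2) and the standard library are available. Lean on these libraries where they do the work, as an engineer would, in place of code of your own. Each camera call takes 0.05 s, during which the arm holds its last target.

### The job

Clear the paint brush off the panel clamp into the white brush tray and lay every loose pine slat from the table flat across the two rails, side by side and centred on the rails. Hold the yellow release bar up while you slide the carriage in until the slats are together, and let the bar drop fully home in the notch that holds them closest. Then pull the red torque wrench clockwise, stop at once when it clicks, and let go so that the panel stays tightly clamped; leave everything else on the table where it is.

Things in the scene. Friction and masses are not known exactly. Their poses are not given: they have to be found in the camera images.
- clamp: Panel clamp, fixed. Origin at table height mid-way across; y runs along its two aluminium rails from the wrench end to the carriage end, x across them, z up. Rails at x = -45 and +45 mm (24 mm wide), y -240 to +225 mm, tops 40 mm above the table. Teal head casting at the -y end: 114 mm across, y -240 to -174 mm, top at 60 mm. The slats lie on the rails between the steel jaw and the carriage.
- rack (a point): Middle of the top of the toothed steel rack between the rails, 34 mm wide, 4 mm below the rail tops: teeth 4 mm wide and 10 mm high every 10 mm along clamp y, from y = -51 to +99 mm, with 6 mm slots between. Beyond +99 mm there are no teeth.
- jaw: Steel pressure jaw of the head; origin at table height under the middle of its working face, which is 118 mm wide across the rails and 41 to 66 mm above the table. The face is at clamp y = -155 mm when the jaw is fully back; the wrench shaft drives it towards the carriage, 6 mm per radian.
- carriage_face (a point): Middle of the carriage's working face (118 mm wide, 41 to 66 mm above the table), which pushes the slats towards the jaw. The teal carriage behind it is 58 mm deep, its top 70 mm above the table.
- carriage (a joint): How far (m, 0 to 0.25) the carriage has slid from its parked stop towards the jaw; its opening to the jaw (fully back) is 0.310 minus this. Friction about 2 N. Bar down, it locks where the opening is 74, 84, 94 ... 214 mm (0.5 mm play); bar up to pass the teeth (below 224 mm). Tightest notch for n slats: 40 n + 4 mm; one notch further out the jaw cannot reach the slats.
- bar (a joint): Lift of the release bar (m): 0 = fully down, 0.012 = fully up; about 0.008 means that its pawl rests on top of a tooth, not in a slot. Sprung down: about 8 N to start lifting, 11 N fully up. It clears the teeth from 0.009.
- bar_grip (a point): Middle of the yellow release bar on the carriage: round, 13 mm thick, 84 mm long, lying across the rails (along clamp x), 105 mm above the table when down, 35 mm behind the carriage face, with 28 mm free below it. Pinched from above, lifted straight up and moved along the rails, it takes the carriage with it.
- cam (a joint): Angle (rad) of the upright wrench shaft at clamp x = 0, y = -200 mm: 0 = jaw fully back, growing clockwise seen from above (tightening) to 1.75, the end. It stays where it is left. Pull at the grip: about 4 N until the slats are squeezed (near 0.8 rad if the carriage is in the tightest notch), then rising to about 7 N, where the wrench clicks, near 1.0 to 1.2 rad.
- wrench (a joint): Break-over angle (rad) of the wrench's handle against its head: 0 = not clicked. At the set torque it clicks: the handle suddenly gives way (above 0.05), the pull drops from 7 N to 3 or 4 N, and it springs back to 0 when let go. It must not be pulled on past 0.2; at 0.26 is a hard stop.
- wrench_grip (a point): Middle of the red ribbed grip of the click torque wrench, which stays fitted on the clamp's shaft: 22 mm thick, 80 mm long, level, 85 mm above the table, this point 150 mm from the shaft's axis, also its break-over pivot. At cam 0 it points along clamp -y, turned 0.1 rad towards +x; it swings towards the robot as it tightens. x across the handle, y towards the shaft.
- slat1: A loose pine slat 130 x 40 x 18 mm (x, y, z), about 90 g, origin at the centre of its underside, x along its length; absent in some runs (2 to 4 slats are there). It starts flat on the table; in the clamp its length lies across the rails (along clamp x), its underside 40 mm above the table.
- slat2: A loose pine slat 130 x 40 x 18 mm (x, y, z), about 90 g, origin at the centre of its underside, x along its length; absent in some runs (2 to 4 slats are there). It starts flat on the table; in the clamp its length lies across the rails (along clamp x), its underside 40 mm above the table.
- slat3: A loose pine slat 130 x 40 x 18 mm (x, y, z), about 90 g, origin at the centre of its underside, x along its length; absent in some runs (2 to 4 slats are there). It starts flat on the table; in the clamp its length lies across the rails (along clamp x), its underside 40 mm above the table.
- slat4: A loose pine slat 130 x 40 x 18 mm (x, y, z), about 90 g, origin at the centre of its underside, x along its length; absent in some runs (2 to 4 slats are there). It starts flat on the table; in the clamp its length lies across the rails (along clamp x), its underside 40 mm above the table.
- brush: A flat paint brush 160 mm long, 14 mm thick, lying flat; origin on its underside, 80 mm from either end; x points from the handle to the bristles. Wooden handle 20 mm wide from x = -80 to +10 mm, brass ferrule 44 mm wide from +10 to +40 mm, bristles 42 mm wide to +80 mm. 70 g, starts lying across the clamp's rails.
- tray: The white brush tray, fixed, open on top: 195 x 115 x 26 mm outside (x, y, z), walls and floor 5 mm, origin at the centre of its underside. The brush belongs flat on its floor, along its x either way round.
- paint_jar: Bystander: white paint jar, 68 mm across, 70 mm tall.
- jar_lid: Bystander: brass jar lid, 66 mm across, 11 mm high.
- glue_bottle: Bystander: white bottle with a green cap, 60 mm across, 190 mm tall.
- water_bottle: Bystander: clear bottle with a blue cap, 54 mm across, 140 mm tall.
- mug: Bystander: blue mug, 80 mm across, 90 mm tall.
- sanding_block: Bystander: cork sanding block 95 x 60 x 28 mm.

How it is judged:
By the outcome, as a careful person would: the job done as asked, in the order asked, and still so for the second after the job is handed in, with the robot touching nothing.
Of slat1, slat2, slat3, slat4 only 2 to 4 are there at a start; the rules pass over those that are not, and their reading is None.
At some moment in a run one of slat1, slat2, slat3, slat4, brush may be knocked a few centimetres aside while the robot is not near it.
Once in a run the grip may slacken for a moment while it holds something.
It also fails if it takes over 210 s, if anything falls off the work surface, if the arm or the gripper's body presses on something with over 40 N, if the wrist force passes 120 N, or if a joint passes its speed limit or range.

## Working session

There is one attempt and no reset: what is moved stays moved. The work goes in short steps, Python scripts to look and compute and a shell command to move; the robot and the scene stay as the last step left them, time stands still between calls to the robot, and variables do not carry over. Pictures are saved under pics/ and viewed, and the job is handed in when it is done.

```bash
ls; mkdir -p pics; python3 - <<'E'
from bench import telemetry, eyes, env
import cv2
print(env.tip_reach, telemetry.read_state())
for n in ["scene","top","wrist"]:
    c=eyes.get_calibration(n); print(n,c)
    cv2.imwrite(f"pics/{n}0.png",eyes.snapshot(n))
E
```

```text
pics
0.0726 {'time': 0.0, 'qpos': array([-7.17657660e+01,  1.79928219e+01,  2.57538230e+00,  7.46908205e+01,
        3.64176176e-03,  8.20025510e+01]), 'qvel': array([ 0.03917177, -0.01520336, -0.01396886,  0.04556279, -0.0970415 ,
       -0.00195951]), 'joint_efforts': array([ 1.13152277e-03, -4.80627608e+01,  2.98532850e+01,  1.93736394e-02,
        7.16635464e-05,  5.14498311e-06]), 'tcp_pos': array([ 0.25404225, -0.5154038 ,  0.30297735]), 'tcp_rot': array([[ 8.97014205e-01,  4.42001397e-01, -5.30858307e-04],
       [ 4.42001595e-01, -8.97012429e-01,  1.81450193e-03],
       [ 3.25825888e-04, -1.86227423e-03, -9.99998213e-01]]), 'ft_force': array([-0.26290648, -0.14925358,  0.0952048 ]), 'ft_torque': array([-0.00731573, -0.03358512, -0.00622691]), 'width': 0.08560555047968214}
scene {'fov_y': 47.340354479805356, 'cx': 276.3866467058966, 'cy': 210.65974713839822, 'rvec': array([ 1.86339181,  1.23333725, -0.66603078]), 'tvec': array([-0.19482457, -0.23221735,  1.655516  ])}
top {'fov_y': 53.93854353513822, 'cx': 283.3894690189638, 'cy': 200.9962888237045, 'rvec': array([ 2.21546266, -2.18833253,  0.02564651]), 'tvec': array([-0.02018737,  0.54960276,  1.28969959])}
wrist {'fov_y': 71.28933294109649, 'cx': 285.3417529335614, 'cy': 209.8873343227509, 'rvec': array([-2.42848854,  1.51069241,  0.24430045]), 'tvec': array([-0.57500438, -0.04050406,  0.37948933])}
```

View pics/top0.png

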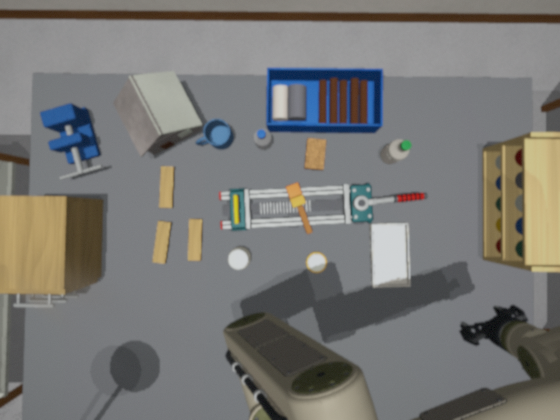

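View pics/scene0.png

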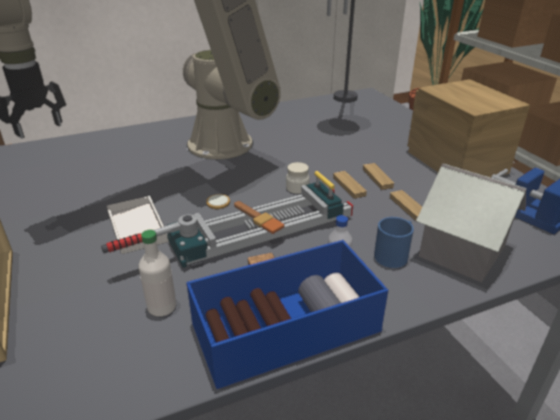

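View pics/wrist0.png

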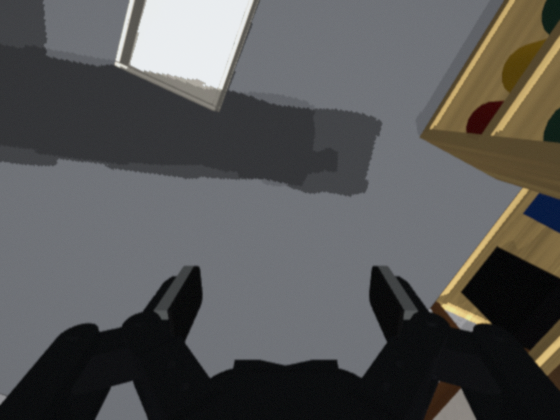

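Three slats are at top-image left (166,187), (162,242), (195,240). The clamp lies along the image row at about 205, with the brush across it at (299,207). The tray is at (390,254) and the wrench is red at (410,197).

```bash
cat > h.py <<'E'
import numpy as np, cv2
from bench import telemetry, eyes, env
def K(c):
    f=210/np.tan(np.radians(c["fov_y"])/2); return np.array([[f,0,c["cx"]],[0,f,c["cy"]],[0,0,1]])
def px2w(c,uv,z):
    uv=np.atleast_2d(np.array(uv,float)); R=cv2.Rodrigues(c["rvec"])[0]; C=-R.T@c["tvec"]
    d=np.c_[uv,np.ones(len(uv))]@np.linalg.inv(K(c)).T@R
    return C+d*((z-C[2])/d[:,2])[:,None]
def w2px(c,p):
    return cv2.projectPoints(np.atleast_2d(np.array(p,float)),c["rvec"],c["tvec"],K(c),None)[0][:,0]
def crop(img,x0,y0,x1,y1,s,name):
    cv2.imwrite("pics/"+name,cv2.resize(img[y0:y1,x0:x1],None,fx=s,fy=s,interpolation=cv2.INTER_CUBIC))
E
python3 - <<'E'
from h import *
im=cv2.imread("pics/top0.png")
crop(im,140,150,240,275,4.5,"t_sl.png"); crop(im,210,165,440,295,3.4,"t_cl.png")
c=eyes.get_calibration("top"); R=cv2.Rodrigues(c["rvec"])[0]; print(-R.T@c["tvec"])
c=eyes.get_calibration("wrist"); R=cv2.Rodrigues(c["rvec"])[0]; C=-R.T@c["tvec"];s=telemetry.read_state()
print(C, s["tcp_rot"].T@(C-s["tcp_pos"]), s["tcp_rot"].T@R.T)
E
```

```text
[ 0.50954029 -0.02376247  1.30598613]
[ 0.3267826  -0.48022471  0.37283988] [ 0.08088754  0.00037734 -0.06959733] [[-3.39376932e-05 -9.49168235e-01 -3.14769218e-01]
 [ 9.99999348e-01 -3.91526742e-04  1.07280845e-03]
 [-1.14151627e-03 -3.14768976e-01  9.49167629e-01]]
```

View pics/t_sl.png

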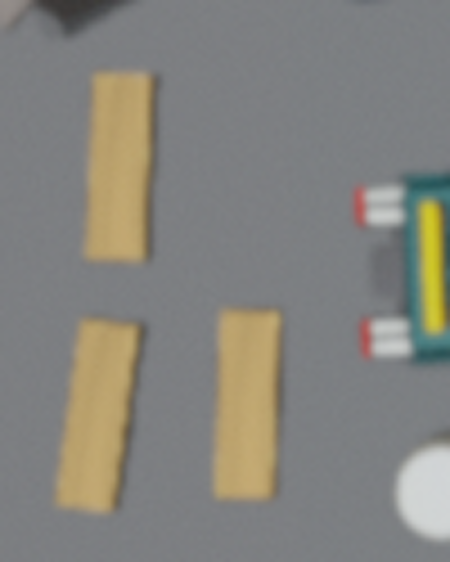

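View pics/t_cl.png

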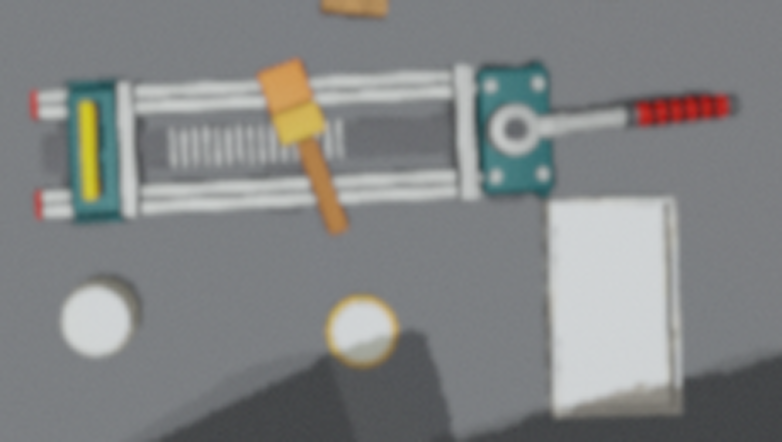

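```bash
python3 - <<'E'
from h import *
c=eyes.get_calibration("top")
def C(p,s=3.4,o=(210,165)): return np.array(p,float)/s+np.array(o)
def show(n,p,z,**k): 
    w=px2w(c,C(p,**k),z); print(n,np.round(w[:,:2]*1000,1).tolist()); return w
show("rail ends",[(34,104),(38,203)],.035)
show("head corners far/near",[(480,66),(548,64),(552,192),(482,195)],.060)
show("shaft",[(515,128)],.09)
show("carr teal",[(68,83),(118,83),(122,218),(72,220)],.070)
show("carr plate",[(118,80),(132,80),(137,216),(122,217)],.066)
show("bar",[(88,100),(90,200)],.111)
show("jaw",[(456,66),(474,66),(480,198),(462,198)],.066)
show("grip",[(636,111),(732,105)],.09)
show("tray",[(547,198),(676,197),(682,412),(553,416)],.026)
show("brush tip/tail",[(282,75),(336,230)],.054)
show("brush ferr",[(275,117),(318,103),(325,133),(285,145)],.054)
show("jar",[(98,320)],.07);show("lid",[(362,330)],.011)
k=dict(s=4.5,o=(140,150))
for n,q in dict(A=[(95,73),(154,73),(148,262),(84,260)],B=[(80,319),(141,324),(115,512),(57,505)],D=[(221,310),(281,311),(273,499),(214,498)]).items():
    w=show(n,q,.018,**k); print(w.mean(0), np.linalg.norm(w[1]-w[0]),np.linalg.norm(w[2]-w[1]), np.degrees(np.arctan2(*( (w[0]+w[1]-w[2]-w[3])[[1,0]]))))
E
```

```text
rail ends [[563.3, 182.2], [473.6, 177.0]]
head corners far/near [[600.8, -218.0], [603.3, -278.3], [489.8, -282.5], [486.4, -220.6]]
shaft [[545.2, -243.9]]
carr teal [[580.7, 146.8], [581.3, 102.6], [462.4, 97.3], [460.0, 141.3]]
carr plate [[584.2, 103.1], [584.3, 90.7], [464.1, 84.4], [463.1, 97.7]]
bar [[564.1, 123.8], [478.9, 120.7]]
jaw [[600.1, -195.8], [600.3, -211.7], [483.8, -217.9], [483.6, -202.0]]
grip [[561.2, -348.4], [567.4, -431.3]]
tray [[483.8, -285.0], [486.1, -402.1], [291.9, -408.1], [286.7, -291.6]]
brush tip/tail [[591.1, -42.3], [453.5, -91.9]]
brush ferr [[553.5, -36.5], [566.5, -74.7], [539.7, -81.2], [528.6, -45.7]]
jar [[372.7, 117.0]]
lid [[360.2, -119.1]]
A [[654.0, 371.5], [654.5, 330.3], [522.7, 331.8], [523.5, 376.4]]
[0.58867026 0.3524973  0.018     ] 0.041224326418280964 0.13178385259704847 -1.373823124010192
B [[482.5, 378.3], [479.6, 335.7], [349.4, 351.1], [353.7, 391.4]]
[0.41631631 0.36411422 0.018     ] 0.04262056486754052 0.1310754796207036 -6.269174210710102
D [[490.0, 280.3], [489.8, 238.6], [359.8, 241.7], [360.0, 282.6]]
[0.42491615 0.2607989  0.018     ] 0.041722732422806975 0.1300347073592348 -1.198904383576273
```

```bash
cat >> h.py <<'E'
from scipy.spatial.transform import Rotation as Ro
def Rdown(yaw):
    a=np.radians(yaw); x=np.array([np.cos(a),np.sin(a),0]); z=np.array([0,0,-1.]); return np.c_[x,np.cross(z,x),z]
def plan(x,y,z,yaw,base=None):
    s=telemetry.read_state(); R=s["tcp_rot"] 
    d=R.T@(np.array([x,y,z])-s["tcp_pos"]); w=Ro.from_matrix(R.T@Rdown(yaw)).as_rotvec(degrees=True)/5
    print("dx dy dz",np.round(d,4),"w",np.round(w,2)," dist",round(float(np.linalg.norm(d)),3),"t",round(s["time"],2))
def st():
    s=telemetry.read_state(); print("t %.2f"%s["time"],np.round(s["tcp_pos"],4),"yaw %.1f"%np.degrees(np.arctan2(s["tcp_rot"][1,0],s["tcp_rot"][0,0])),"F",np.round(s["ft_force"],1),"w %.4f"%s["width"],"q",np.round(s["qpos"],0))
E
python3 -c "
from h import *
plan(.516,-.071,.25,19.8)"
```

```text
dx dy dz [ 0.4315 -0.2829  0.0537] w [-0.02 -0.    1.29]  dist 0.519 t 0.15
```

```bash
python3 -m creep '[{"dx":0.2,"dy":-0.13,"wz":0.6},{"dx":0.4315,"dy":-0.2829,"dz":0.0537,"wz":1.29},{"dx":0.4315,"dy":-0.2829,"dz":0.0537,"wz":1.29},{"dx":0.4315,"dy":-0.2829,"dz":0.0537,"wz":1.29},{"dx":0.4315,"dy":-0.2829,"dz":0.0537,"wz":1.29},{"dx":0.4315,"dy":-0.2829,"dz":0.0537,"wz":1.29},{"dx":0.4315,"dy":-0.2829,"dz":0.0537,"wz":1.29},{"dx":0.4315,"dy":-0.2829,"dz":0.0537,"wz":1.29},{"dx":0.4315,"dy":-0.2829,"dz":0.0537,"wz":1.29},{"dx":0.4315,"dy":-0.2829,"dz":0.0537,"wz":1.29}]'; python3 -c "
from h import *
st();plan(.516,-.071,.25,19.8)"
```

```text
t 0.15 [ 0.254  -0.5155  0.3032] yaw 26.2 F [ 0.1 -0.   0.7] w 0.0854 q [-72.  18.   3.  75.   0.  82.]
dx dy dz [ 0.4315 -0.2829  0.0537] w [-0.02 -0.    1.29]  dist 0.519 t 0.15invalid input at $[0]: expected keys wx, wy, wz, dx, dy, dz, fingers
```

```bash
python3 -m creep '[{"wx":0,"wy":0,"wz":0.6,"dx":0.2,"dy":-0.13,"dz":0.02,"fingers":0},{"wx":0,"wy":0,"wz":1.29,"dx":0.4315,"dy":-0.2829,"dz":0.0537,"fingers":0},{"wx":0,"wy":0,"wz":1.29,"dx":0.4315,"dy":-0.2829,"dz":0.0537,"fingers":0},{"wx":0,"wy":0,"wz":1.29,"dx":0.4315,"dy":-0.2829,"dz":0.0537,"fingers":0},{"wx":0,"wy":0,"wz":1.29,"dx":0.4315,"dy":-0.2829,"dz":0.0537,"fingers":0},{"wx":0,"wy":0,"wz":1.29,"dx":0.4315,"dy":-0.2829,"dz":0.0537,"fingers":0},{"wx":0,"wy":0,"wz":1.29,"dx":0.4315,"dy":-0.2829,"dz":0.0537,"fingers":0},{"wx":0,"wy":0,"wz":1.29,"dx":0.4315,"dy":-0.2829,"dz":0.0537,"fingers":0},{"wx":0,"wy":0,"wz":1.29,"dx":0.4315,"dy":-0.2829,"dz":0.0537,"fingers":0},{"wx":0,"wy":0,"wz":1.29,"dx":0.4315,"dy":-0.2829,"dz":0.0537,"fingers":0}]'; python3 -c "
from h import *
st();plan(.516,-.071,.25,19.8)"
```

```text
time: 0.98
tcp_pos: [0.4651, -0.1569, 0.2607]
tcp_rot: [[0.941, 0.338, 0.0], [0.338, -0.941, -0.0], [0.0, 0.0, -1.0]]
ft_force: [0.7, -0.8, -0.4]
width: 0.0852
t 0.98 [ 0.4651 -0.1569  0.2607] yaw 19.8 F [ 0.7 -0.8 -0.4] w 0.0852 q [-28.  10. -14.  66.  -0. 132.]
dx dy dz [ 0.0769 -0.0636  0.0107] w [ 0.   -0.   -0.01]  dist 0.1 t 0.98
```

```bash
python3 -m creep '[{"wx":0,"wy":0,"wz":0,"dx":0.077,"dy":-0.0635,"dz":0.0107,"fingers":0},{"wx":0,"wy":0,"wz":0,"dx":0.077,"dy":-0.0635,"dz":0.0107,"fingers":0},{"wx":0,"wy":0,"wz":0,"dx":0.077,"dy":-0.0635,"dz":0.0107,"fingers":0},{"wx":0,"wy":0,"wz":0,"dx":0.077,"dy":-0.0635,"dz":0.0107,"fingers":0}]'; python3 -c "
from h import *
st()
cv2.imwrite('pics/w1.png',eyes.snapshot('wrist'));np.save('w1.npy',eyes.get_calibration('wrist'))
cv2.imwrite('pics/t1.png',eyes.snapshot('top'))"
```

```text
time: 1.32
tcp_pos: [0.5167, -0.0696, 0.2494]
tcp_rot: [[0.939, 0.344, -0.001], [0.344, -0.939, 0.001], [-0.0, -0.001, -1.0]]
ft_force: [0.1, 0.3, -1.0]
width: 0.0855
t 1.32 [ 0.5167 -0.0696  0.2494] yaw 20.1 F [ 0.1  0.3 -1. ] w 0.0855 q [-17.  13. -11.  65.   0. 143.]
```

View pics/w1.png

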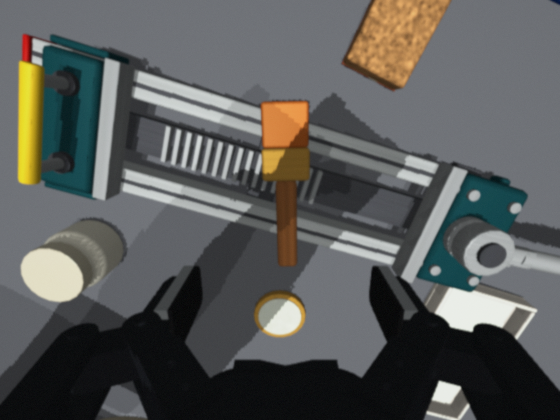

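View pics/t1.png

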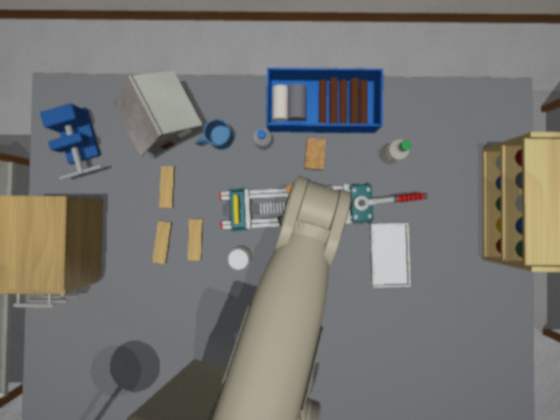

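Wrist view: brush bristle end at (285,101), ferrule/handle junction (287,180), handle end (287,265). The carriage plate, jaw plate and shaft (491,250) are all visible.

```bash
python3 - <<'E'
from h import *
c=np.load('w1.npy',allow_pickle=True).item()
def show(n,p,z): w=px2w(c,p,z); print(n,np.round(w[:,:2]*1000,1).tolist()); return w
w=show("brush tip, junction, end",[(285.5,101),(287,180),(287,265)],.054); print(np.linalg.norm(w[0]-w[2]),np.degrees(np.arctan2(*(w[0]-w[2])[[1,0]])))
show("carriage plate front edge far/near",[(134,60),(118,198)],.066)
show("jaw plate face edge far/near",[(445,164),(396,276)],.066)
show("head top corners",[(461,162),(527,189),(474,290)],.06)
show("bolts",[(475,197),(516,209),(436,271),(474,282)],.062)
show("shaft",[(491,252)],.1)
show("rail ends", [(137,75),(126,190)],.04)
show("lid",[(280,316)],.011)
E
```

```text
brush tip, junction, end [[600.9, -41.0], [537.2, -65.7], [454.3, -96.0]]
0.15654698861690958 20.574427574718914
carriage plate front edge far/near [[588.3, 79.8], [472.2, 72.3]]
jaw plate face edge far/near [[599.7, -188.5], [485.8, -198.8]]
head top corners [[606.3, -204.3], [605.3, -273.6], [496.0, -285.1]]
bolts [[582.6, -231.7], [585.6, -273.5], [502.9, -236.1], [504.9, -278.3]]
shaft [[547.4, -241.7]]
rail ends [[577.1, 87.9], [470.8, 78.2]]
lid [[361.1, -121.1]]
```

```bash
python3 -c "
from h import *
plan(.520,-.072,.115,20.6)"
```

```text
dx dy dz [0.0046 0.0012 0.1348] w [-0.    0.01 -0.14]  dist 0.135 t 1.42
```

```bash
python3 -m creep '[{"wx":0,"wy":0,"wz":-0.14,"dx":0.0046,"dy":0.0012,"dz":0.04,"fingers":0.3},{"wx":0,"wy":0,"wz":-0.14,"dx":0.0046,"dy":0.0012,"dz":0.08,"fingers":0.3},{"wx":0,"wy":0,"wz":-0.14,"dx":0.0046,"dy":0.0012,"dz":0.115,"fingers":0.3},{"wx":0,"wy":0,"wz":-0.14,"dx":0.0046,"dy":0.0012,"dz":0.1348,"fingers":0.3},{"wx":0,"wy":0,"wz":-0.14,"dx":0.0046,"dy":0.0012,"dz":0.1348,"fingers":0.3},{"wx":0,"wy":0,"wz":-0.14,"dx":0.0046,"dy":0.0012,"dz":0.1348,"fingers":1},{"wx":0,"wy":0,"wz":-0.14,"dx":0.0046,"dy":0.0012,"dz":0.1348,"fingers":1},{"wx":0,"wy":0,"wz":-0.14,"dx":0.0046,"dy":0.0012,"dz":0.1348,"fingers":1},{"wx":0,"wy":0,"wz":-0.14,"dx":0.0046,"dy":0.0012,"dz":0.1348,"fingers":1},{"wx":0,"wy":0,"wz":-0.14,"dx":0.0046,"dy":0.0012,"dz":0.1348,"fingers":1}]' 60; python3 -c "
from h import *
st()
cv2.imwrite('pics/w2.png',eyes.snapshot('wrist'))"
```

```text
time: 2.25
tcp_pos: [0.5218, -0.0734, 0.1179]
tcp_rot: [[0.937, 0.35, 0.004], [0.35, -0.937, -0.002], [0.003, 0.003, -1.0]]
ft_force: [-0.4, -0.4, 5.8]
width: 0.0182
t 2.25 [ 0.5218 -0.0734  0.1179] yaw 20.5 F [-0.4 -0.4  5.8] w 0.0182 q [-17.  20. -22.  48.  -0. 143.]
```

View pics/w2.png

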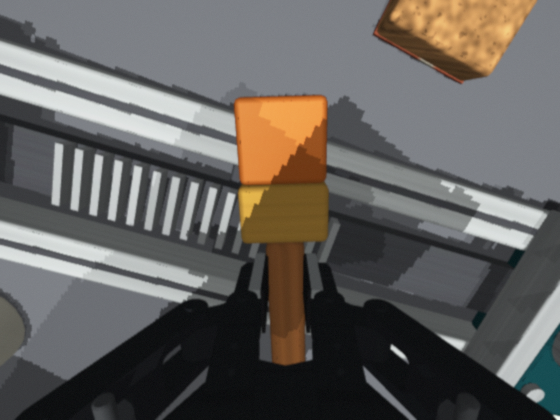

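```bash
python3 -m creep '[{"wx":0,"wy":0,"wz":0,"dx":0,"dy":0,"dz":-0.03,"fingers":1},{"wx":0,"wy":0,"wz":0,"dx":0,"dy":0,"dz":-0.07,"fingers":1},{"wx":0,"wy":0,"wz":0,"dx":0,"dy":0,"dz":-0.1,"fingers":1},{"wx":0,"wy":0,"wz":0,"dx":0,"dy":0,"dz":-0.1,"fingers":1}]'; python3 -c "
from h import *
st();plan(.38,-.347,.21,1.85)"
```

```text
time: 2.63
tcp_pos: [0.5239, -0.0736, 0.2232]
tcp_rot: [[0.937, 0.35, 0.012], [0.35, -0.937, -0.004], [0.01, 0.008, -1.0]]
ft_force: [1.6, -0.5, -0.5]
width: 0.0179
t 2.63 [ 0.5239 -0.0736  0.2232] yaw 20.5 F [ 1.6 -0.5 -0.5] w 0.0179 q [-17.  15. -13.  61.  -0. 143.]
dx dy dz [-0.2306  0.2056  0.0125] w [ 0.07 -0.13  3.73]  dist 0.309 t 2.63
```

```bash
python3 -m creep '[{"wx":0,"wy":0,"wz":0.5,"dx":-0.03,"dy":0.027,"dz":0,"fingers":1},{"wx":0,"wy":0,"wz":1.0,"dx":-0.06,"dy":0.054,"dz":0,"fingers":1},{"wx":0,"wy":0,"wz":1.5,"dx":-0.09,"dy":0.08,"dz":0,"fingers":1},{"wx":0,"wy":0,"wz":2,"dx":-0.12,"dy":0.107,"dz":0,"fingers":1},{"wx":0,"wy":0,"wz":2.5,"dx":-0.15,"dy":0.134,"dz":0.012,"fingers":1},{"wx":0,"wy":0,"wz":3,"dx":-0.18,"dy":0.16,"dz":0.012,"fingers":1},{"wx":0,"wy":0,"wz":3.5,"dx":-0.21,"dy":0.187,"dz":0.012,"fingers":1},{"wx":0.07,"wy":-0.13,"wz":3.73,"dx":-0.2306,"dy":0.2056,"dz":0.012,"fingers":1},{"wx":0.07,"wy":-0.13,"wz":3.73,"dx":-0.2306,"dy":0.2056,"dz":0.012,"fingers":1},{"wx":0.07,"wy":-0.13,"wz":3.73,"dx":-0.2306,"dy":0.2056,"dz":0.012,"fingers":1}]'; python3 -c "
from h import *
st();plan(.38,-.347,.21,1.85)
cv2.imwrite('pics/w3.png',eyes.snapshot('wrist'));np.save('w3.npy',eyes.get_calibration('wrist'))"
```

```text
time: 3.47
tcp_pos: [0.3757, -0.3474, 0.2039]
tcp_rot: [[1.0, 0.029, -0.011], [0.029, -1.0, 0.003], [-0.011, -0.003, -1.0]]
ft_force: [-0.6, 0.7, -0.5]
width: 0.0182
t 3.47 [ 0.3757 -0.3474  0.2039] yaw 1.7 F [-0.6  0.7 -0.5] w 0.0182 q [-52.  14. -17.  60.  -0. 127.]
dx dy dz [ 0.0043 -0.0003 -0.0061] w [-0.04  0.13 -0.04]  dist 0.007 t 3.47
```

View pics/w3.png

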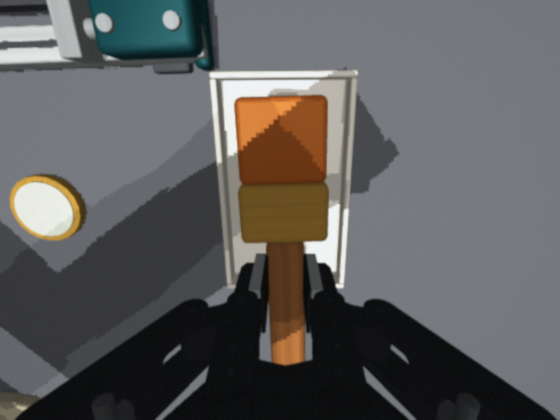

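Brush held, centred over the tray. Tray rim corners are at (212,74), (356,73), (229,287), (343,287).

```bash
python3 - <<'E'
from h import *
c=np.load('w3.npy',allow_pickle=True).item()
w=px2w(c,[(211,74),(357,73),(228,288),(344,288)],.026);print(np.round(w*1000,1),w.mean(0))
print(w[0]-w[2])
b=px2w(c,[(281,96)],.15);print(b)
st();plan(.38,-.347,.083,1.85)
E
```

```text
[[ 481.6 -285.7   26. ]
 [ 485.7 -397.6   26. ]
 [ 290.4 -292.5   26. ]
 [ 294.1 -406.1   26. ]] [ 0.38797522 -0.34547072  0.026     ]
[0.19121657 0.00674571 0.        ]
[[ 0.46266117 -0.34208971  0.15      ]]
t 3.52 [ 0.3761 -0.3462  0.2038] yaw 1.8 F [ 0.2  0.6 -0.7] w 0.0181 q [-51.  14. -17.  60.  -0. 127.]
dx dy dz [0.0053 0.0014 0.1207] w [-0.05  0.13 -0.02]  dist 0.121 t 3.52
```

```bash
python3 -m creep '[{"wx":-0.05,"wy":0.13,"wz":-0.02,"dx":0.006,"dy":0.0005,"dz":0.03,"fingers":1},{"wx":-0.05,"wy":0.13,"wz":-0.02,"dx":0.006,"dy":0.0005,"dz":0.06,"fingers":1},{"wx":-0.05,"wy":0.13,"wz":-0.02,"dx":0.006,"dy":0.0005,"dz":0.09,"fingers":1},{"wx":-0.05,"wy":0.13,"wz":-0.02,"dx":0.006,"dy":0.0005,"dz":0.108,"fingers":1},{"wx":-0.05,"wy":0.13,"wz":-0.02,"dx":0.006,"dy":0.0005,"dz":0.115,"fingers":1},{"wx":-0.05,"wy":0.13,"wz":-0.02,"dx":0.006,"dy":0.0005,"dz":0.119,"fingers":1},{"wx":-0.05,"wy":0.13,"wz":-0.02,"dx":0.006,"dy":0.0005,"dz":0.119,"fingers":1}]'; python3 -c "
from h import *
st()"
```

```text
time: 4.1
tcp_pos: [0.3813, -0.3449, 0.0845]
tcp_rot: [[0.999, 0.035, -0.001], [0.035, -0.999, 0.0], [-0.001, -0.0, -1.0]]
ft_force: [-0.2, 0.6, -0.4]
width: 0.0182
t 4.10 [ 0.3813 -0.3449  0.0845] yaw 2.0 F [-0.2  0.6 -0.4] w 0.0182 q [-51.  21. -26.  43.  -0. 127.]
```

Release with a partial opening, then lift.

```bash
python3 -m creep '[{"wx":0,"wy":0,"wz":0,"dx":0,"dy":0,"dz":0.0015,"fingers":1},{"wx":0,"wy":0,"wz":0,"dx":0,"dy":0,"dz":0.0015,"fingers":0.5},{"wx":0,"wy":0,"wz":0,"dx":0,"dy":0,"dz":0.0015,"fingers":0.5},{"wx":0,"wy":0,"wz":0,"dx":0,"dy":0,"dz":0.0015,"fingers":0.5},{"wx":0,"wy":0,"wz":0,"dx":0,"dy":0,"dz":-0.03,"fingers":0.5},{"wx":0,"wy":0,"wz":0,"dx":0,"dy":0,"dz":-0.07,"fingers":0.5},{"wx":0,"wy":0,"wz":0,"dx":0,"dy":0,"dz":-0.11,"fingers":0.5},{"wx":0,"wy":0,"wz":0,"dx":0,"dy":0,"dz":-0.14,"fingers":0.5},{"wx":0,"wy":0,"wz":0,"dx":0,"dy":0,"dz":-0.14,"fingers":0.5}]'; python3 -c "
from h import *
st()
cv2.imwrite('pics/w4.png',eyes.snapshot('wrist'));np.save('w4.npy',eyes.get_calibration('wrist'))
plan(.425,.261,.24,-1)"
```

```text
time: 4.85
tcp_pos: [0.3831, -0.3485, 0.2319]
tcp_rot: [[0.999, 0.034, 0.007], [0.034, -0.999, -0.01], [0.007, 0.01, -1.0]]
ft_force: [0.2, -0.0, 0.1]
width: 0.0427
t 4.85 [ 0.3831 -0.3485  0.2319] yaw 1.9 F [ 0.2 -0.   0.1] w 0.0427 q [-51.  13. -14.  62.  -0. 127.]
dx dy dz [ 0.063  -0.6068 -0.0154] w [ 0.08 -0.06  0.58]  dist 0.61 t 4.9
```

View pics/w4.png

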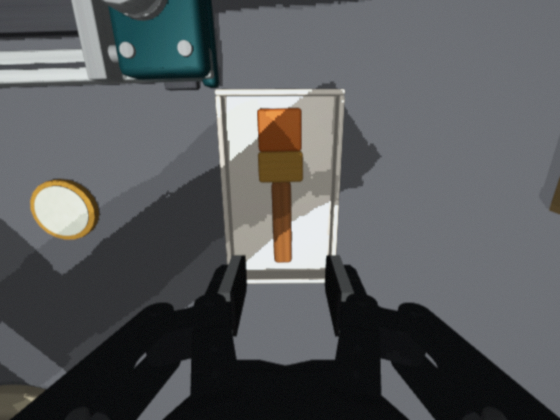

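Brush lies flat in the tray, along its length (x 258–302, y 108–262). Next, the nearest slat.

```bash
python3 -m creep '[{"wx":0,"wy":0,"wz":0,"dx":0.004,"dy":-0.04,"dz":0,"fingers":0.2},{"wx":0,"wy":0,"wz":0,"dx":0.008,"dy":-0.08,"dz":0,"fingers":0.2},{"wx":0,"wy":0,"wz":0,"dx":0.012,"dy":-0.12,"dz":0,"fingers":0.2},{"wx":0,"wy":0,"wz":0,"dx":0.016,"dy":-0.16,"dz":0,"fingers":0.2},{"wx":0,"wy":0,"wz":0,"dx":0.02,"dy":-0.2,"dz":0,"fingers":0.2},{"wx":0,"wy":0,"wz":0,"dx":0.024,"dy":-0.24,"dz":0,"fingers":0.2},{"wx":0,"wy":0,"wz":0.1,"dx":0.028,"dy":-0.28,"dz":0,"fingers":0.2},{"wx":0,"wy":0,"wz":0.2,"dx":0.032,"dy":-0.32,"dz":0,"fingers":0.2},{"wx":0,"wy":0,"wz":0.3,"dx":0.036,"dy":-0.36,"dz":0,"fingers":0.2},{"wx":0,"wy":0,"wz":0.4,"dx":0.04,"dy":-0.4,"dz":0,"fingers":0.2}]' ; python3 -c "
from h import *
plan(.425,.261,.24,-1)"
```

```text
time: 5.73
tcp_pos: [0.4065, 0.0573, 0.2235]
tcp_rot: [[1.0, -0.002, -0.002], [-0.002, -1.0, -0.0], [-0.002, 0.0, -1.0]]
ft_force: [0.8, -0.4, 0.7]
width: 0.0684
dx dy dz [ 0.0181 -0.2038 -0.0166] w [0.   0.02 0.17]  dist 0.205 t 5.73
```

```bash
python3 -m creep '[{"wx":0,"wy":0,"wz":0,"dx":0.004,"dy":-0.04,"dz":0,"fingers":0.2},{"wx":0,"wy":0,"wz":0,"dx":0.007,"dy":-0.08,"dz":0,"fingers":0.2},{"wx":0,"wy":0,"wz":0,"dx":0.011,"dy":-0.12,"dz":0,"fingers":0.2},{"wx":0,"wy":0,"wz":0,"dx":0.014,"dy":-0.16,"dz":-0.01,"fingers":0.2},{"wx":0,"wy":0,"wz":0.17,"dx":0.018,"dy":-0.19,"dz":-0.015,"fingers":0.2},{"wx":0,"wy":0,"wz":0.17,"dx":0.018,"dy":-0.2038,"dz":-0.0166,"fingers":0.2},{"wx":0,"wy":0,"wz":0.17,"dx":0.018,"dy":-0.2038,"dz":-0.0166,"fingers":0.2},{"wx":0,"wy":0,"wz":0.17,"dx":0.018,"dy":-0.2038,"dz":-0.0166,"fingers":0.2}]' ; python3 -c "
from h import *
st()
cv2.imwrite('pics/w5.png',eyes.snapshot('wrist'));np.save('w5.npy',eyes.get_calibration('wrist'))"
```

```text
time: 6.4
tcp_pos: [0.4286, 0.0991, 0.2373]
tcp_rot: [[1.0, 0.029, -0.002], [0.029, -0.999, 0.031], [-0.001, -0.031, -1.0]]
ft_force: [-0.2, 0.3, 0.1]
width: 0.0684
t 6.40 [0.4286 0.0991 0.2373] yaw 1.7 F [-0.2  0.3  0.1] w 0.0684 q [  2.   5. -23.  62.   2. 180.]
```

View pics/w5.png

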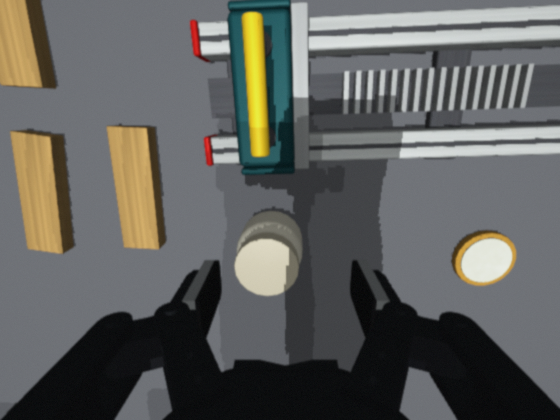

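```bash
python3 -m creep '[{"wx":0,"wy":0,"wz":-1.4,"dx":0,"dy":0,"dz":0,"fingers":0.2},{"wx":0,"wy":0,"wz":-2.8,"dx":0,"dy":0,"dz":0,"fingers":0.2},{"wx":0,"wy":0,"wz":-4.2,"dx":0,"dy":0,"dz":0,"fingers":0.2},{"wx":0,"wy":0,"wz":-5.6,"dx":0,"dy":-0.02,"dz":0,"fingers":0.2},{"wx":0,"wy":0,"wz":-7,"dx":0,"dy":-0.04,"dz":0,"fingers":0.2},{"wx":0,"wy":0,"wz":-8.4,"dx":0,"dy":-0.06,"dz":0,"fingers":0.2},{"wx":0,"wy":0,"wz":-9.8,"dx":0,"dy":-0.08,"dz":0,"fingers":0.2},{"wx":0,"wy":0,"wz":-11.2,"dx":0,"dy":-0.1,"dz":0,"fingers":0.2},{"wx":0,"wy":0,"wz":-12.6,"dx":0,"dy":-0.12,"dz":0,"fingers":0.2},{"wx":0,"wy":0,"wz":-14,"dx":0,"dy":-0.14,"dz":0,"fingers":0.2}]' ; python3 -c "
from h import *
st();plan(.425,.261,.24,140)"
```

```text
time: 7.28
tcp_pos: [0.4236, 0.2407, 0.2413]
tcp_rot: [[0.307, 0.952, -0.002], [0.951, -0.307, 0.031], [0.029, -0.012, -1.0]]
ft_force: [1.1, -0.0, -0.2]
width: 0.0682
t 7.28 [0.4236 0.2407 0.2413] yaw 72.1 F [ 1.1 -0.  -0.2] w 0.0682 q [ 19.  10. -17.  63.   2. 127.]
dx dy dz [ 0.0197 -0.0049  0.0019] w [  0.08  -0.37 -13.58]  dist 0.02 t 7.28
```

```bash
python3 -m creep '[{"wx":0,"wy":0,"wz":-1.4,"dx":0,"dy":0,"dz":0,"fingers":0.2},{"wx":0,"wy":0,"wz":-2.8,"dx":0.01,"dy":0,"dz":0,"fingers":0.2},{"wx":0,"wy":0,"wz":-4.2,"dx":0.02,"dy":-0.005,"dz":0,"fingers":0.2},{"wx":0,"wy":0,"wz":-5.6,"dx":0.02,"dy":-0.005,"dz":0,"fingers":0.2},{"wx":0,"wy":0,"wz":-7,"dx":0.02,"dy":-0.005,"dz":0,"fingers":0.2},{"wx":0,"wy":0,"wz":-8.4,"dx":0.02,"dy":-0.005,"dz":0,"fingers":0.2},{"wx":0,"wy":0,"wz":-9.8,"dx":0.02,"dy":-0.005,"dz":0,"fingers":0.2},{"wx":0,"wy":0,"wz":-11.2,"dx":0.02,"dy":-0.005,"dz":0,"fingers":0.2},{"wx":0,"wy":0,"wz":-12.6,"dx":0.02,"dy":-0.005,"dz":0,"fingers":0.2},{"wx":0.08,"wy":-0.37,"wz":-13.58,"dx":0.02,"dy":-0.005,"dz":0,"fingers":0.2}]' ; python3 -c "
from h import *
st();plan(.425,.261,.24,179)"
```

```text
time: 8.12
tcp_pos: [0.4253, 0.2598, 0.2419]
tcp_rot: [[-0.766, 0.643, -0.0], [0.643, 0.766, -0.0], [0.0, -0.001, -1.0]]
ft_force: [0.1, -0.2, 0.5]
width: 0.0684
t 8.12 [0.4253 0.2598 0.2419] yaw 140.0 F [ 0.1 -0.2  0.5] w 0.0684 q [ 22.  11. -15.  64.  -0.  62.]
dx dy dz [0.001  0.0007 0.0019] w [-0.01 -0.   -7.81]  dist 0.002 t 8.12
```

```bash
python3 -m creep '[{"wx":0,"wy":0,"wz":-1.4,"dx":0,"dy":0,"dz":0,"fingers":0.2},{"wx":0,"wy":0,"wz":-2.8,"dx":0,"dy":0,"dz":0,"fingers":0.2},{"wx":0,"wy":0,"wz":-4.2,"dx":0,"dy":0,"dz":0,"fingers":0.2},{"wx":0,"wy":0,"wz":-5.6,"dx":0,"dy":0,"dz":0,"fingers":0.2},{"wx":0,"wy":0,"wz":-7,"dx":0,"dy":0,"dz":0,"fingers":0.2},{"wx":0,"wy":0,"wz":-7.81,"dx":0,"dy":0,"dz":0,"fingers":0.2},{"wx":0,"wy":0,"wz":-7.81,"dx":0,"dy":0,"dz":0,"fingers":0.2}]' ; python3 -c "
from h import *
st()
cv2.imwrite('pics/w6.png',eyes.snapshot('wrist'));np.save('w6.npy',eyes.get_calibration('wrist'))"
```

```text
time: 8.7
tcp_pos: [0.4252, 0.2603, 0.2418]
tcp_rot: [[-1.0, 0.021, -0.001], [0.021, 1.0, -0.0], [0.001, -0.0, -1.0]]
ft_force: [-0.4, -0.8, -0.2]
width: 0.0684
t 8.70 [0.4252 0.2603 0.2418] yaw 178.8 F [-0.4 -0.8 -0.2] w 0.0684 q [ 22.  11. -15.  64.   0.  23.]
```

View pics/w6.png

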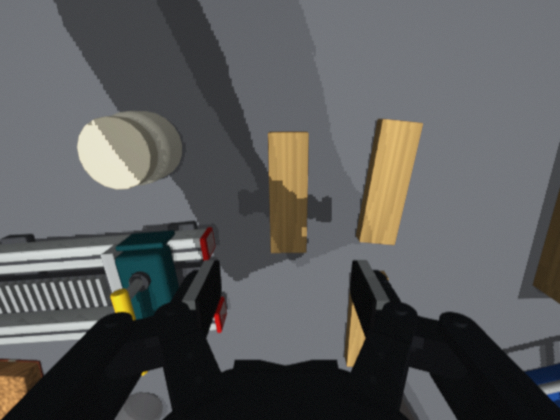

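Slat D corners are (269,131), (308,132), (307,252), (271,253); slat B is at (383,119)–(396,244).

```bash
cat >> h.py <<'E'
def slat(c,q,z=.018):
    w=px2w(c,q,z); a=(w[2]+w[3]-w[0]-w[1]); print("slat c",np.round(w.mean(0)*1000,1),"W %.1f L %.1f yaw %.1f"%(1e3*np.linalg.norm(w[1]-w[0]),1e3*np.linalg.norm(w[2]-w[1]),np.degrees(np.arctan2(a[1],a[0]))))
E
python3 - <<'E'
from h import *
c=np.load('w6.npy',allow_pickle=True).item()
slat(c,[(269,131),(308,132),(307,252),(271,253)])
slat(c,[(383,119),(423,123),(396,244),(360,241)])
plan(.424,.261,.0785,178.7)
E
```

```text
slat c [426.8 263.2  18. ] W 37.8 L 128.8 yaw -0.9
slat c [418.3 367.1  18. ] W 39.0 L 127.9 yaw -6.4
dx dy dz [0.0012 0.0007 0.1633] w [-0.   -0.01 -0.01]  dist 0.163 t 8.75
```

```bash
python3 -m creep '[{"wx":0,"wy":0,"wz":0,"dx":-0.0005,"dy":0.0015,"dz":0.04,"fingers":0.2},{"wx":0,"wy":0,"wz":0,"dx":-0.0005,"dy":0.0015,"dz":0.08,"fingers":0.2},{"wx":0,"wy":0,"wz":0,"dx":-0.0005,"dy":0.0015,"dz":0.12,"fingers":0.2},{"wx":0,"wy":0,"wz":0,"dx":-0.0005,"dy":0.0015,"dz":0.15,"fingers":0.2},{"wx":0,"wy":0,"wz":0,"dx":-0.0005,"dy":0.0015,"dz":0.163,"fingers":0.2},{"wx":0,"wy":0,"wz":0,"dx":-0.0005,"dy":0.0015,"dz":0.163,"fingers":0.2},{"wx":0,"wy":0,"wz":0,"dx":-0.0005,"dy":0.0015,"dz":0.163,"fingers":0.6},{"wx":0,"wy":0,"wz":0,"dx":-0.0005,"dy":0.0015,"dz":0.163,"fingers":0.8},{"wx":0,"wy":0,"wz":0,"dx":-0.0005,"dy":0.0015,"dz":0.163,"fingers":0.8},{"wx":0,"wy":0,"wz":0,"dx":-0.0005,"dy":0.0015,"dz":0.163,"fingers":0.8}]' 70; python3 -c "
from h import *
st()"
```

```text
time: 9.58
tcp_pos: [0.427, 0.2628, 0.0808]
tcp_rot: [[-1.0, 0.022, 0.003], [0.022, 1.0, 0.001], [-0.003, 0.001, -1.0]]
ft_force: [-0.2, -0.6, 4.8]
width: 0.0378
t 9.58 [0.427  0.2628 0.0808] yaw 178.8 F [-0.2 -0.6  4.8] w 0.0378 q [ 22.  20. -28.  41.   0.  24.]
```

```bash
python3 - <<'E'
from h import *
c=eyes.get_calibration("top")
C=lambda p:np.array(p,float)/3.4+np.array((210,165))
w=px2w(c,C([(140,88),(455,72),(455,197),(140,213)]),.04); print(np.round(w*1e3,1)); 
for a,b in((1,0),(2,3)): d=w[b]-w[a]; print(np.degrees(np.arctan2(-d[0],d[1])), d)
print((w[0]+w[3])/2,(w[1]+w[2])/2)
c=np.load('w1.npy',allow_pickle=True).item()
w=px2w(c,[(134,70),(438,160),(398,263),(122,193)],.04); print(np.round(w*1e3,1)); 
for a,b in((1,0),(2,3)): d=w[b]-w[a]; print(np.degrees(np.arctan2(-d[0],d[1])), d)
print((w[0]+w[3])/2,(w[1]+w[2])/2)
E
```

```text
[[ 578.7   85.7   40. ]
 [ 596.6 -198.6   40. ]
 [ 483.9 -199.5   40. ]
 [ 465.9   84.    40. ]]
3.598503108646899 [-0.01787878  0.28429364  0.        ]
3.6290895812549593 [-0.01798114  0.28350511  0.        ]
[0.52231636 0.08487954 0.04      ] [ 0.54024632 -0.19901983  0.04      ]
[[ 580.1   91.1   40. ]
 [ 601.5 -195.1   40. ]
 [ 489.9 -209.5   40. ]
 [ 466.4   81.4   40. ]]
4.279001570169229 [-0.02141518  0.28621572  0.        ]
4.6168945152051615 [-0.02348994  0.29087953  0.        ]
[0.52326713 0.08622099 0.04      ] [ 0.54571969 -0.20232664  0.04      ]
```

```bash
python3 -m creep '[{"wx":0,"wy":0,"wz":0,"dx":0,"dy":0,"dz":-0.03,"fingers":0.8},{"wx":0,"wy":0,"wz":0,"dx":0,"dy":0,"dz":-0.07,"fingers":0.8},{"wx":0,"wy":0,"wz":0,"dx":0,"dy":0,"dz":-0.11,"fingers":0.8},{"wx":0,"wy":0,"wz":0,"dx":0,"dy":0,"dz":-0.15,"fingers":0.8},{"wx":0,"wy":0,"wz":0,"dx":0,"dy":0,"dz":-0.16,"fingers":0.8},{"wx":0,"wy":0,"wz":0,"dx":0,"dy":0,"dz":-0.16,"fingers":0.8}]'; python3 -c "
from h import *
st()"
```

```text
time: 10.08
tcp_pos: [0.428, 0.2633, 0.2439]
tcp_rot: [[-1.0, 0.021, 0.009], [0.021, 1.0, 0.004], [-0.009, 0.004, -1.0]]
ft_force: [0.3, 0.2, -0.9]
width: 0.0381
t 10.08 [0.428  0.2633 0.2439] yaw 178.8 F [ 0.3  0.2 -0.9] w 0.0381 q [ 22.  11. -15.  63.   0.  24.]
```

```bash
cat >> h.py <<'E'
def cl(cx,cy,o=(.5315,-.045),yaw=3.7):
    a=np.radians(yaw); return np.array(o)+cx*np.array([np.cos(a),np.sin(a)])+cy*np.array([-np.sin(a),np.cos(a)])
E
python3 -c "
from h import *
p=cl(0,-.108);print(p);plan(*p,.24,183.7)"
```

```text
[ 0.53846949 -0.15277489]
dx dy dz [-0.1193 -0.4136  0.0033] w [ 0.04  0.1  -0.99]  dist 0.43 t 10.08
```

```bash
python3 -m creep '[{"wx":0,"wy":0,"wz":0,"dx":-0.01,"dy":-0.035,"dz":0,"fingers":0.8},{"wx":0,"wy":0,"wz":-0.1,"dx":-0.022,"dy":-0.075,"dz":0,"fingers":0.8},{"wx":0,"wy":0,"wz":-0.2,"dx":-0.034,"dy":-0.115,"dz":0,"fingers":0.8},{"wx":0,"wy":0,"wz":-0.3,"dx":-0.046,"dy":-0.155,"dz":0,"fingers":0.8},{"wx":0,"wy":0,"wz":-0.4,"dx":-0.058,"dy":-0.195,"dz":0,"fingers":0.8},{"wx":0,"wy":0,"wz":-0.5,"dx":-0.07,"dy":-0.235,"dz":0,"fingers":0.8},{"wx":0,"wy":0,"wz":-0.6,"dx":-0.082,"dy":-0.275,"dz":0,"fingers":0.8},{"wx":0,"wy":0,"wz":-0.7,"dx":-0.092,"dy":-0.315,"dz":0,"fingers":0.8},{"wx":0,"wy":0,"wz":-0.85,"dx":-0.102,"dy":-0.35,"dz":0,"fingers":0.8},{"wx":0,"wy":0,"wz":-0.99,"dx":-0.112,"dy":-0.385,"dz":0,"fingers":0.8}]'; python3 -c "
from h import *
p=cl(0,-.108);plan(*p,.19,183.7)"
```

```text
time: 10.92
tcp_pos: [0.5289, -0.127, 0.2371]
tcp_rot: [[-0.998, -0.065, -0.002], [-0.065, 0.998, 0.001], [0.002, 0.001, -1.0]]
ft_force: [0.4, 0.4, -0.8]
width: 0.0376
dx dy dz [-0.008  -0.0264  0.0471] w [ 0.01 -0.03  0.  ]  dist 0.055 t 10.92
```

```bash
python3 -m creep '[{"wx":0,"wy":0,"wz":0,"dx":-0.005,"dy":-0.018,"dz":0.02,"fingers":0.8},{"wx":0,"wy":0,"wz":0,"dx":-0.008,"dy":-0.0264,"dz":0.0471,"fingers":0.8},{"wx":0,"wy":0,"wz":0,"dx":-0.008,"dy":-0.0264,"dz":0.0471,"fingers":0.8},{"wx":0,"wy":0,"wz":0,"dx":-0.008,"dy":-0.0264,"dz":0.0471,"fingers":0.8}]'; python3 -c "
from h import *
st();p=cl(0,-.108);plan(*p,.1215,183.7)
cv2.imwrite('pics/w7.png',eyes.snapshot('wrist'));np.save('w7.npy',eyes.get_calibration('wrist'))"
```

```text
time: 11.25
tcp_pos: [0.5371, -0.1504, 0.189]
tcp_rot: [[-0.998, -0.064, -0.006], [-0.064, 0.998, 0.003], [0.006, 0.003, -1.0]]
ft_force: [0.4, -0.3, -1.0]
width: 0.0377
t 11.25 [ 0.5371 -0.1504  0.189 ] yaw -176.3 F [ 0.4 -0.3 -1. ] w 0.0377 q [-24.  20. -11.  59.  -0. -28.]
dx dy dz [-0.0016 -0.0026  0.0674] w [ 0.04 -0.07 -0.01]  dist 0.068 t 11.25
```

View pics/w7.png

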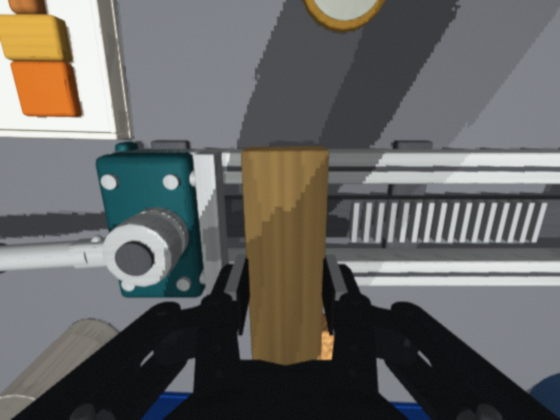

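```bash
python3 - <<'E'
from h import *
im=cv2.imread('pics/w7.png'); crop(im,90,130,560,310,1.6,'w7c.png')
c=np.load('w7.npy',allow_pickle=True).item()
w=px2w(c,[(350,152),(550,154),(350,286),(550,287)],.04);print(np.round(w*1e3,1)); print((w[0]+w[2])/2,(w[1]+w[3])/2)
print(px2w(c,[(222,152),(228,270)],.066), "shaft",px2w(c,[(133,257)],.1))
E
```

```text
[[ 481.5 -105.9   40. ]
 [ 473.3   43.3   40. ]
 [ 595.6  -90.6   40. ]
 [ 585.4   82.9   40. ]]
[ 0.53855286 -0.09825289  0.04      ] [0.52936073 0.06306465 0.04      ]
[[ 0.48417147 -0.19566472  0.066     ]
 [ 0.57148546 -0.19139203  0.066     ]] shaft [[ 0.54637217 -0.24292281  0.1       ]]
```

View pics/w7c.png

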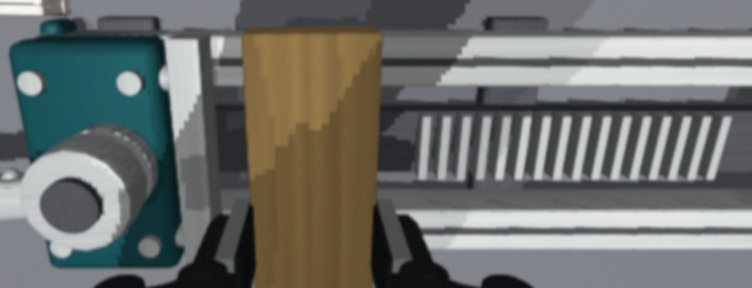

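```bash
python3 - <<'E'
from h import *
st()
c=np.load('w7.npy',allow_pickle=True).item()
w=px2w(c,[(243,151),(327,150.5)],.1262);print(np.round(w*1e3,1),w.mean(0))
cv2.imwrite('pics/w8.png',eyes.snapshot('wrist'));
im=cv2.imread('pics/w8.png'); print(np.abs(im.astype(int)-cv2.imread('pics/w7.png')).mean())
c2=eyes.get_calibration('wrist'); R=cv2.Rodrigues(c["rvec"])[0];R2=cv2.Rodrigues(c2["rvec"])[0]; print(-R.T@c["tvec"]+R2.T@c2["tvec"])
E
```

```text
t 11.30 [ 0.538  -0.1502  0.1906] yaw -176.3 F [0.4 0.8 0.2] w 0.0377 q [-24.  20. -11.  59.   0. -28.]
[[ 474.9 -173.9  126.2]
 [ 472.2 -135.9  126.2]] [ 0.4735708  -0.15489466  0.1262    ]
6.739897959183674
[-0.0005689  -0.00011099 -0.00100317]
```

```bash
sed -i 's/o=(.5315,-.045),yaw=3.7/o=(.5335,-.0445),yaw=3.6/' h.py; python3 -c "
from h import *
p=cl(0,-.108);print(p);plan(*p,.1215,183.6)"
```

```text
[ 0.54028138 -0.15228689]
dx dy dz [-0.0015 -0.0024  0.0703] w [ 0.01 -0.02  0.03]  dist 0.07 t 11.35
```

```bash
python3 -m creep '[{"wx":0,"wy":0,"wz":0,"dx":-0.0015,"dy":-0.0024,"dz":0.025,"fingers":0.8},{"wx":0,"wy":0,"wz":0,"dx":-0.0015,"dy":-0.0024,"dz":0.05,"fingers":0.8},{"wx":0,"wy":0,"wz":0,"dx":-0.0015,"dy":-0.0024,"dz":0.063,"fingers":0.8},{"wx":0,"wy":0,"wz":0,"dx":-0.0015,"dy":-0.0024,"dz":0.068,"fingers":0.8},{"wx":0,"wy":0,"wz":0,"dx":-0.0015,"dy":-0.0024,"dz":0.07,"fingers":0.8},{"wx":0,"wy":0,"wz":0,"dx":-0.0015,"dy":-0.0024,"dz":0.07,"fingers":0.8}]'; python3 -c "
from h import *
st()"
```

```text
time: 11.85
tcp_pos: [0.5413, -0.1527, 0.1228]
tcp_rot: [[-0.998, -0.066, 0.001], [-0.066, 0.998, -0.001], [-0.001, -0.001, -1.0]]
ft_force: [-0.3, 0.1, -1.1]
width: 0.0378
t 11.85 [ 0.5413 -0.1527  0.1228] yaw -176.2 F [-0.3  0.1 -1.1] w 0.0378 q [-24.  23. -16.  50.  -0. -28.]
```

```bash
python3 -m creep '[{"wx":0,"wy":0,"wz":0,"dx":0.0008,"dy":0,"dz":0.002,"fingers":0.8},{"wx":0,"wy":0,"wz":0,"dx":0.0008,"dy":0,"dz":0.0025,"fingers":0.8},{"wx":0,"wy":0,"wz":0,"dx":0.0008,"dy":0,"dz":0.0025,"fingers":0.38},{"wx":0,"wy":0,"wz":0,"dx":0.0008,"dy":0,"dz":0.0025,"fingers":0.38},{"wx":0,"wy":0,"wz":0,"dx":0.0008,"dy":0,"dz":0.0025,"fingers":0.38},{"wx":0,"wy":0,"wz":0,"dx":0.0008,"dy":0,"dz":-0.03,"fingers":0.38},{"wx":0,"wy":0,"wz":0,"dx":0.0008,"dy":0,"dz":-0.07,"fingers":0.38},{"wx":0,"wy":0,"wz":0,"dx":0.0008,"dy":0,"dz":-0.11,"fingers":0.38},{"wx":0,"wy":0,"wz":0,"dx":0.0008,"dy":0,"dz":-0.125,"fingers":0.38},{"wx":0,"wy":0,"wz":0,"dx":0.0008,"dy":0,"dz":-0.125,"fingers":0.38}]'; python3 -c "
from h import *
st()
cv2.imwrite('pics/w9.png',eyes.snapshot('wrist'));np.save('w9.npy',eyes.get_calibration('wrist'))"
```

```text
time: 12.68
tcp_pos: [0.5423, -0.1542, 0.2521]
tcp_rot: [[-0.998, -0.065, 0.008], [-0.065, 0.998, -0.004], [-0.008, -0.004, -1.0]]
ft_force: [0.2, -0.5, 0.4]
width: 0.0527
t 12.68 [ 0.5423 -0.1542  0.2521] yaw -176.3 F [ 0.2 -0.5  0.4] w 0.0527 q [-24.  17.  -5.  67.  -0. -28.]
```

View pics/w9.png

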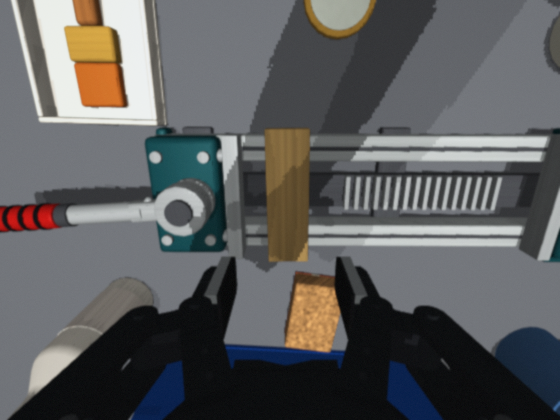

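Slat 1 lies across both rails (near end at row 129, far end at row 261). Checking centring.

```bash
python3 - <<'E'
from h import *
im=cv2.imread('pics/w9.png'); crop(im,225,115,425,275,4,'w9c.png')
E
```

```text
(no output)
```

View pics/w9c.png

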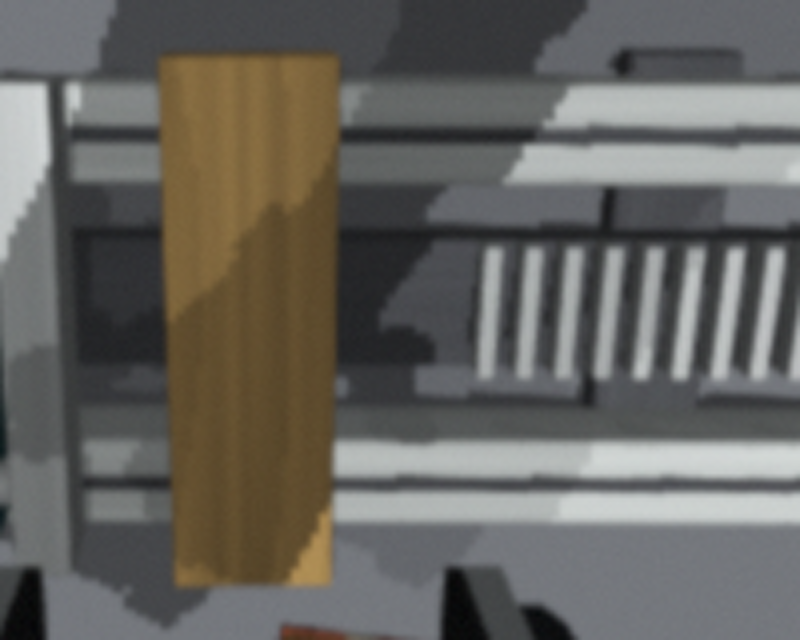

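```bash
python3 - <<'E'
from h import *
c=np.load('w9.npy',allow_pickle=True).item()
C=lambda p:np.array(p,float)/4+np.array((225,115))
s=px2w(c,C([(160,57),(340,57),(331,585),(177,586)]),.058); print(np.round(s*1e3,1)); slat(c,C([(160,57),(340,57),(331,585),(177,586)]),.058)
r=px2w(c,C([(350,81),(750,80),(350,522),(750,521)]),.04); print(np.round(r*1e3,1)); 
o=cl(0,0); a=np.radians(3.6); B=np.array([[np.cos(a),np.sin(a)],[-np.sin(a),np.cos(a)]])
f=lambda w:np.round((w[:,:2]-o)@B.T*1e3,1)
print(f(s),f(r)); j=px2w(c,C([(60,90),(72,560)]),.066); print("jaw",f(j)); print("tooth1",f(px2w(c,C([(480,310)]),.036)),"tooth8",f(px2w(c,C([(765,310)]),.036)))
E
```

```text
[[ 476.3 -176.7   58. ]
 [ 473.8 -138.1   58. ]
 [ 600.6 -128.7   58. ]
 [ 603.5 -167.    58. ]]
slat c [ 538.5 -152.7   58. ] W 38.7 L 127.2 yaw 4.3
[[ 479.9 -133.9   40. ]
 [ 473.6  -41.8   40. ]
 [ 591.6 -123.3   40. ]
 [ 584.3  -19.1   40. ]]
[[ -65.4 -128.4]
 [ -65.5  -89.7]
 [  61.7  -88.3]
 [  62.1 -126.7]] [[-59.1 -85.8]
 [-59.6   6.4]
 [ 53.  -82.3]
 [ 52.3  22.2]]
jaw [[ -59.1 -149. ]
 [  50.9 -151.3]]
tooth1 [[ -3.4 -51.3]] tooth8 [[-3.6 19.7]]
```

```bash
sed -i 's/o=(.5335,-.0445)/o=(.5325,-.0445)/' h.py; python3 -c "
from h import *
plan(.418,.366,.24,173.6)"
```

```text
dx dy dz [0.0893 0.5268 0.0076] w [-0.03  0.05  2.03]  dist 0.534 t 12.73
```

```bash
python3 -m creep '[{"wx":0,"wy":0,"wz":0.1,"dx":0.007,"dy":0.04,"dz":0,"fingers":0.2},{"wx":0,"wy":0,"wz":0.2,"dx":0.014,"dy":0.08,"dz":0,"fingers":0.2},{"wx":0,"wy":0,"wz":0.4,"dx":0.02,"dy":0.12,"dz":0,"fingers":0.2},{"wx":0,"wy":0,"wz":0.6,"dx":0.027,"dy":0.16,"dz":0,"fingers":0.2},{"wx":0,"wy":0,"wz":0.8,"dx":0.034,"dy":0.2,"dz":0,"fingers":0.2},{"wx":0,"wy":0,"wz":1,"dx":0.041,"dy":0.24,"dz":0,"fingers":0.2},{"wx":0,"wy":0,"wz":1.2,"dx":0.047,"dy":0.28,"dz":0,"fingers":0.2},{"wx":0,"wy":0,"wz":1.4,"dx":0.054,"dy":0.32,"dz":0,"fingers":0.2},{"wx":0,"wy":0,"wz":1.6,"dx":0.061,"dy":0.36,"dz":0,"fingers":0.2},{"wx":0,"wy":0,"wz":1.8,"dx":0.068,"dy":0.4,"dz":0,"fingers":0.2}]'; python3 -c "
from h import *
plan(.418,.366,.24,173.6)"
```

```text
time: 13.57
tcp_pos: [0.4445, 0.2429, 0.245]
tcp_rot: [[-0.996, 0.093, -0.003], [0.093, 0.996, -0.001], [0.003, -0.001, -1.0]]
ft_force: [0.0, 0.1, -0.9]
width: 0.0681
dx dy dz [0.0378 0.1201 0.005 ] w [-0.02 -0.03  0.21]  dist 0.126 t 13.57
```

```bash
python3 -m creep '[{"wx":0,"wy":0,"wz":0.1,"dx":0.012,"dy":0.04,"dz":0,"fingers":0.2},{"wx":0,"wy":0,"wz":0.2,"dx":0.025,"dy":0.08,"dz":0,"fingers":0.2},{"wx":0,"wy":0,"wz":0.21,"dx":0.036,"dy":0.11,"dz":0.003,"fingers":0.2},{"wx":0,"wy":0,"wz":0.21,"dx":0.038,"dy":0.12,"dz":0.005,"fingers":0.2},{"wx":0,"wy":0,"wz":0.21,"dx":0.038,"dy":0.12,"dz":0.005,"fingers":0.2},{"wx":0,"wy":0,"wz":0.21,"dx":0.038,"dy":0.12,"dz":0.005,"fingers":0.2}]'; python3 -c "
from h import *
st()
cv2.imwrite('pics/w10.png',eyes.snapshot('wrist'));np.save('w10.npy',eyes.get_calibration('wrist'))"
```

```text
time: 14.07
tcp_pos: [0.4186, 0.3641, 0.2401]
tcp_rot: [[-0.994, 0.109, -0.003], [0.109, 0.994, -0.002], [0.003, -0.003, -1.0]]
ft_force: [-0.9, -1.0, -0.6]
width: 0.0686
t 14.07 [0.4186 0.3641 0.2401] yaw 173.8 F [-0.9 -1.  -0.6] w 0.0686 q [33. 17. -7. 66. -0. 39.]
```

View pics/w10.png

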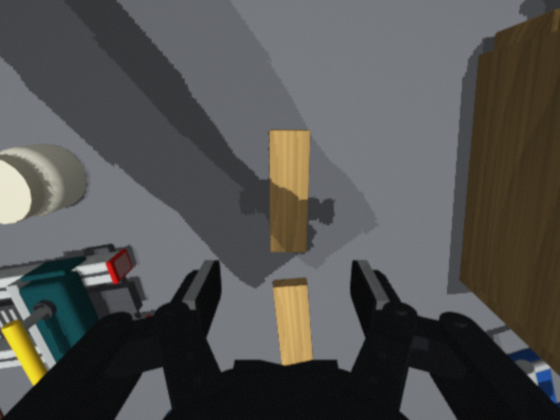

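Slat B is unmoved, with corners at (270,130), (310,131), (307,252), (271,251).

```bash
python3 - <<'E'
from h import *
c=np.load('w10.npy',allow_pickle=True).item()
slat(c,[(270,130),(310,131),(307,252),(271,251)])
plan(.418,.3655,.0785,173.6)
E
```

```text
slat c [419.1 366.6  18. ] W 38.6 L 129.1 yaw -6.5
dx dy dz [0.0009 0.0023 0.162 ] w [-0.03 -0.03  0.01]  dist 0.162 t 14.12
```

```bash
python3 -m creep '[{"wx":0,"wy":0,"wz":0,"dx":0.0002,"dy":0.0025,"dz":0.04,"fingers":0.2},{"wx":0,"wy":0,"wz":0,"dx":0.0002,"dy":0.0025,"dz":0.08,"fingers":0.2},{"wx":0,"wy":0,"wz":0,"dx":0.0002,"dy":0.0025,"dz":0.12,"fingers":0.2},{"wx":0,"wy":0,"wz":0,"dx":0.0002,"dy":0.0025,"dz":0.15,"fingers":0.2},{"wx":0,"wy":0,"wz":0,"dx":0.0002,"dy":0.0025,"dz":0.158,"fingers":0.2},{"wx":0,"wy":0,"wz":0,"dx":0.0002,"dy":0.0025,"dz":0.158,"fingers":0.2},{"wx":0,"wy":0,"wz":0,"dx":0.0002,"dy":0.0025,"dz":0.158,"fingers":0.6},{"wx":0,"wy":0,"wz":0,"dx":0.0002,"dy":0.0025,"dz":0.158,"fingers":0.8},{"wx":0,"wy":0,"wz":0,"dx":0.0002,"dy":0.0025,"dz":0.158,"fingers":0.8},{"wx":0,"wy":0,"wz":0,"dx":0.0002,"dy":0.0025,"dz":0.158,"fingers":0.8}]' 70; python3 -c "
from h import *
st()"
```

```text
time: 14.95
tcp_pos: [0.4211, 0.3676, 0.0869]
tcp_rot: [[-0.994, 0.11, 0.004], [0.11, 0.994, 0.002], [-0.004, 0.002, -1.0]]
ft_force: [-0.2, -1.3, 5.0]
width: 0.0368
t 14.95 [0.4211 0.3676 0.0869] yaw 173.7 F [-0.2 -1.3  5. ] w 0.0368 q [ 33.  25. -19.  45.  -0.  39.]
```

```bash
python3 -m creep '[{"wx":0,"wy":0,"wz":0,"dx":0,"dy":0,"dz":0,"fingers":0.8},{"wx":0,"wy":0,"wz":0,"dx":0,"dy":0,"dz":0,"fingers":0.8}]'; python3 -c "
from h import *
st()"
```

```text
time: 15.12
tcp_pos: [0.4211, 0.3676, 0.0868]
tcp_rot: [[-0.994, 0.11, 0.004], [0.11, 0.994, 0.002], [-0.004, 0.002, -1.0]]
ft_force: [0.0, -2.8, 6.3]
width: 0.0366
t 15.12 [0.4211 0.3676 0.0868] yaw 173.7 F [ 0.  -2.8  6.3] w 0.0366 q [ 33.  25. -19.  45.  -0.  39.]
```

```bash
python3 -m creep '[{"wx":0,"wy":0,"wz":0,"dx":0,"dy":0,"dz":-0.03,"fingers":0.8},{"wx":0,"wy":0,"wz":0,"dx":0,"dy":0,"dz":-0.07,"fingers":0.8},{"wx":0,"wy":0,"wz":0,"dx":0,"dy":0,"dz":-0.11,"fingers":0.8},{"wx":0,"wy":0,"wz":0,"dx":0,"dy":0,"dz":-0.14,"fingers":0.8},{"wx":0,"wy":0,"wz":0,"dx":0,"dy":0,"dz":-0.16,"fingers":0.8},{"wx":0,"wy":0,"wz":0,"dx":0,"dy":0,"dz":-0.16,"fingers":0.8}]'; python3 -c "
from h import *
st()
cv2.imwrite('pics/w11.png',eyes.snapshot('wrist'))
p=cl(0,-.043);print(p);plan(*p,.24,183.6)"
```

```text
time: 15.62
tcp_pos: [0.4217, 0.3687, 0.2513]
tcp_rot: [[-0.994, 0.11, 0.01], [0.11, 0.994, 0.007], [-0.009, 0.008, -1.0]]
ft_force: [0.7, 1.1, -1.1]
width: 0.0363
t 15.62 [0.4217 0.3687 0.2513] yaw 173.7 F [ 0.7  1.1 -1.1] w 0.0363 q [33. 17. -6. 66.  0. 39.]
[ 0.53519999 -0.08741515]
dx dy dz [-0.1635 -0.4403  0.0071] w [ 0.06  0.08 -1.98]  dist 0.47 t 15.67
```

View pics/w11.png

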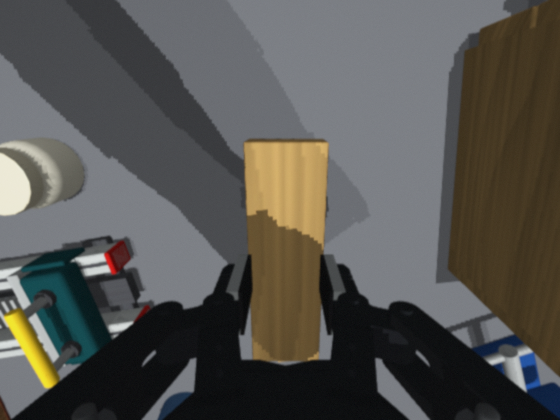

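```bash
python3 - <<'E'
from h import *
c=eyes.get_calibration('wrist');s=telemetry.read_state();print(s["tcp_pos"])
for h in (.0628,.065,.069):
    w=px2w(c,[(245,140),(328,140)],s["tcp_pos"][2]-h); print(h,np.linalg.norm(w[1]-w[0]),(s["tcp_rot"].T@(w-s["tcp_pos"]).T).T)
c=np.load('w7.npy',allow_pickle=True).item(); w=px2w(c,[(243,151),(327,150.5)],.1262); print(np.linalg.norm(w[1]-w[0]))
E
```

```text
[0.42099459 0.36812287 0.24843065]
0.0628 0.03651827437796483 [[ 0.06924905 -0.01819558  0.0622646 ]
 [ 0.06923431  0.01832215  0.0624635 ]]
0.065 0.03712745299478918 [[ 0.06905785 -0.0184936   0.06446426]
 [ 0.06904286  0.0186333   0.06466649]]
0.069 0.03823505047992452 [[ 0.06871021 -0.01903546  0.06846366]
 [ 0.06869478  0.01919902  0.06867191]]
0.038029875474014915
```

```bash
python3 -c "
from h import *
p=cl(.0034,-.043);print(p);plan(*p,.24,183.6)"
```

```text
[ 0.53859328 -0.08720166]
dx dy dz [-0.1668 -0.4397  0.0071] w [ 0.06  0.08 -1.98]  dist 0.47 t 15.67
```

```bash
python3 -m creep '[{"wx":0,"wy":0,"wz":-0.1,"dx":-0.012,"dy":-0.03,"dz":0,"fingers":0.8},{"wx":0,"wy":0,"wz":-0.3,"dx":-0.026,"dy":-0.068,"dz":0,"fingers":0.8},{"wx":0,"wy":0,"wz":-0.5,"dx":-0.04,"dy":-0.105,"dz":0,"fingers":0.8},{"wx":0,"wy":0,"wz":-0.7,"dx":-0.054,"dy":-0.143,"dz":0,"fingers":0.8},{"wx":0,"wy":0,"wz":-0.9,"dx":-0.068,"dy":-0.18,"dz":0,"fingers":0.8},{"wx":0,"wy":0,"wz":-1.1,"dx":-0.083,"dy":-0.218,"dz":0,"fingers":0.8},{"wx":0,"wy":0,"wz":-1.3,"dx":-0.097,"dy":-0.256,"dz":0,"fingers":0.8},{"wx":0,"wy":0,"wz":-1.5,"dx":-0.111,"dy":-0.294,"dz":0,"fingers":0.8},{"wx":0,"wy":0,"wz":-1.7,"dx":-0.126,"dy":-0.332,"dz":0,"fingers":0.8},{"wx":0,"wy":0,"wz":-1.9,"dx":-0.14,"dy":-0.37,"dz":0,"fingers":0.8}]'; python3 -c "
from h import *
p=cl(.0034,-.043);plan(*p,.19,183.6)"
```

```text
time: 16.5
tcp_pos: [0.5175, -0.0181, 0.2431]
tcp_rot: [[-0.998, -0.056, -0.001], [-0.056, 0.998, 0.0], [0.001, 0.0, -1.0]]
ft_force: [1.4, 0.3, -0.8]
width: 0.0363
dx dy dz [-0.0172 -0.0702  0.0531] w [ 0.   -0.01 -0.07]  dist 0.09 t 16.5
```

```bash
python3 -m creep '[{"wx":0,"wy":0,"wz":-0.05,"dx":-0.009,"dy":-0.035,"dz":0.01,"fingers":0.8},{"wx":0,"wy":0,"wz":-0.07,"dx":-0.0165,"dy":-0.065,"dz":0.03,"fingers":0.8},{"wx":0,"wy":0,"wz":-0.07,"dx":-0.017,"dy":-0.07,"dz":0.053,"fingers":0.8},{"wx":0,"wy":0,"wz":-0.07,"dx":-0.017,"dy":-0.07,"dz":0.053,"fingers":0.8},{"wx":0,"wy":0,"wz":-0.07,"dx":-0.017,"dy":-0.07,"dz":0.053,"fingers":0.8}]'; python3 -c "
from h import *
st();cv2.imwrite('pics/w12.png',eyes.snapshot('wrist'))
p=cl(.0034,-.043);plan(*p,.1275,183.6)"
```

```text
time: 16.92
tcp_pos: [0.5369, -0.0849, 0.189]
tcp_rot: [[-0.998, -0.06, -0.005], [-0.06, 0.998, 0.002], [0.005, 0.002, -1.0]]
ft_force: [-0.7, -0.2, -1.0]
width: 0.0363
t 16.92 [ 0.5369 -0.0849  0.189 ] yaw -176.5 F [-0.7 -0.2 -1. ] w 0.0363 q [-17.  18. -14.  59.   0. -21.]
dx dy dz [-0.0008 -0.0029  0.0629] w [ 0.01 -0.03 -0.01]  dist 0.063 t 16.97
```

View pics/w12.png

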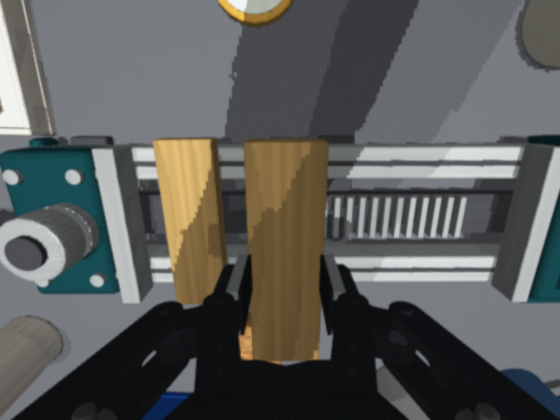

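```bash
python3 -m creep '[{"wx":0,"wy":0,"wz":0,"dx":-0.0008,"dy":0.002,"dz":0.02,"fingers":0.8},{"wx":0,"wy":0,"wz":0,"dx":-0.0008,"dy":0.002,"dz":0.045,"fingers":0.8},{"wx":0,"wy":0,"wz":0,"dx":-0.0008,"dy":0.002,"dz":0.058,"fingers":0.8},{"wx":0,"wy":0,"wz":0,"dx":-0.0008,"dy":0.002,"dz":0.0615,"fingers":0.8},{"wx":0,"wy":0,"wz":0,"dx":-0.0008,"dy":0.002,"dz":0.0615,"fingers":0.8},{"wx":0,"wy":0,"wz":0,"dx":-0.0008,"dy":0.002,"dz":0.0615,"fingers":0.8}]'; python3 -c "
from h import *
st()"
```

```text
time: 17.47
tcp_pos: [0.5401, -0.0824, 0.1308]
tcp_rot: [[-0.998, -0.063, 0.001], [-0.063, 0.998, -0.001], [-0.001, -0.001, -1.0]]
ft_force: [0.1, -0.5, -0.5]
width: 0.0364
t 17.47 [ 0.5401 -0.0824  0.1308] yaw -176.4 F [ 0.1 -0.5 -0.5] w 0.0364 q [-17.  21. -18.  50.  -0. -21.]
```

```bash
python3 -m creep '[{"wx":0,"wy":0,"wz":0,"dx":0.001,"dy":0,"dz":0.002,"fingers":0.8},{"wx":0,"wy":0,"wz":0,"dx":0.001,"dy":0,"dz":0.0035,"fingers":0.8},{"wx":0,"wy":0,"wz":0,"dx":0.001,"dy":0,"dz":0.0035,"fingers":0.8}]'; python3 -c "
from h import *
st()"
```

```text
time: 17.72
tcp_pos: [0.5391, -0.0832, 0.1269]
tcp_rot: [[-0.998, -0.062, 0.002], [-0.062, 0.998, -0.0], [-0.002, -0.001, -1.0]]
ft_force: [-0.1, 0.5, 1.6]
width: 0.0363
t 17.72 [ 0.5391 -0.0832  0.1269] yaw -176.5 F [-0.1  0.5  1.6] w 0.0363 q [-17.  21. -19.  50.   0. -21.]
```

Contact felt (+2 N). Release.

```bash
python3 -m creep '[{"wx":0,"wy":0,"wz":0,"dx":0,"dy":0,"dz":0,"fingers":0.38},{"wx":0,"wy":0,"wz":0,"dx":0,"dy":0,"dz":0,"fingers":0.38},{"wx":0,"wy":0,"wz":0,"dx":0,"dy":0,"dz":0,"fingers":0.38},{"wx":0,"wy":0,"wz":0,"dx":0,"dy":0,"dz":-0.03,"fingers":0.38},{"wx":0,"wy":0,"wz":0,"dx":0,"dy":0,"dz":-0.07,"fingers":0.38},{"wx":0,"wy":0,"wz":0,"dx":0,"dy":0,"dz":-0.11,"fingers":0.38},{"wx":0,"wy":0,"wz":0,"dx":0,"dy":0,"dz":-0.125,"fingers":0.38},{"wx":0,"wy":0,"wz":0,"dx":0,"dy":0,"dz":-0.125,"fingers":0.38}]'; python3 -c "
from h import *
st()
cv2.imwrite('pics/w13.png',eyes.snapshot('wrist'));np.save('w13.npy',eyes.get_calibration('wrist'));cv2.imwrite('pics/t13.png',eyes.snapshot('top'))"
```

```text
time: 18.38
tcp_pos: [0.5406, -0.0839, 0.2558]
tcp_rot: [[-0.998, -0.062, 0.008], [-0.062, 0.998, -0.003], [-0.008, -0.003, -1.0]]
ft_force: [0.5, 0.6, 0.2]
width: 0.0531
t 18.38 [ 0.5406 -0.0839  0.2558] yaw -176.5 F [0.5 0.6 0.2] w 0.0531 q [-17.  16.  -7.  67.  -0. -21.]
```

View pics/w13.png

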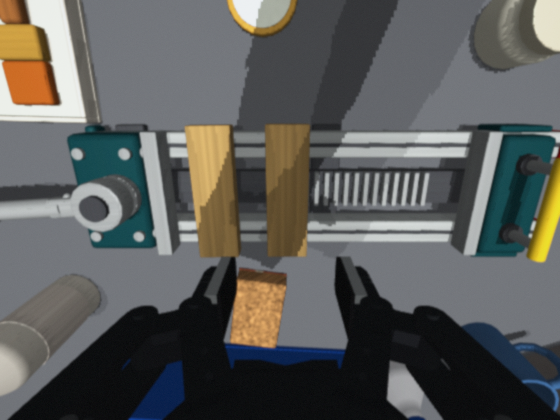

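View pics/t13.png

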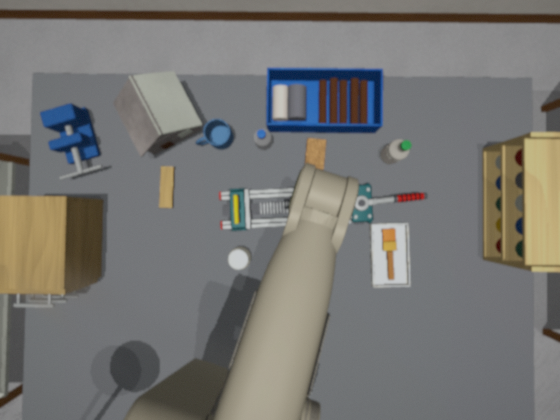

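```bash
python3 -c "
from h import *
plan(.588,.3525,.24,178.6)"
```

```text
dx dy dz [-0.0761  0.4319  0.011 ] w [-0.01  0.01  0.99]  dist 0.439 t 18.48
```

```bash
python3 -m creep '[{"wx":0,"wy":0,"wz":0.1,"dx":-0.007,"dy":0.04,"dz":0,"fingers":0.2},{"wx":0,"wy":0,"wz":0.2,"dx":-0.014,"dy":0.08,"dz":0,"fingers":0.2},{"wx":0,"wy":0,"wz":0.3,"dx":-0.021,"dy":0.12,"dz":0,"fingers":0.2},{"wx":0,"wy":0,"wz":0.4,"dx":-0.028,"dy":0.16,"dz":0,"fingers":0.2},{"wx":0,"wy":0,"wz":0.5,"dx":-0.035,"dy":0.2,"dz":0,"fingers":0.2},{"wx":0,"wy":0,"wz":0.6,"dx":-0.042,"dy":0.24,"dz":0,"fingers":0.2},{"wx":0,"wy":0,"wz":0.7,"dx":-0.049,"dy":0.28,"dz":0,"fingers":0.2},{"wx":0,"wy":0,"wz":0.8,"dx":-0.056,"dy":0.32,"dz":0,"fingers":0.2},{"wx":0,"wy":0,"wz":0.9,"dx":-0.063,"dy":0.36,"dz":0,"fingers":0.2},{"wx":0,"wy":0,"wz":0.99,"dx":-0.07,"dy":0.4,"dz":0.01,"fingers":0.2}]'; python3 -m creep '[{"wx":0,"wy":0,"wz":0,"dx":-0.006,"dy":0.032,"dz":0,"fingers":0.2},{"wx":0,"wy":0,"wz":0,"dx":-0.006,"dy":0.032,"dz":0,"fingers":0.2},{"wx":0,"wy":0,"wz":0,"dx":-0.006,"dy":0.032,"dz":0,"fingers":0.2},{"wx":0,"wy":0,"wz":0,"dx":-0.006,"dy":0.032,"dz":0,"fingers":0.2}]';python3 -c "
from h import *
st()
cv2.imwrite('pics/w14.png',eyes.snapshot('wrist'));np.save('w14.npy',eyes.get_calibration('wrist'))"
```

```text
time: 19.32
tcp_pos: [0.5834, 0.3223, 0.24]
tcp_rot: [[-1.0, 0.025, -0.001], [0.025, 1.0, -0.0], [0.001, -0.0, -1.0]]
ft_force: [1.9, 0.1, 0.7]
width: 0.0684
time: 19.65
tcp_pos: [0.5895, 0.3517, 0.2384]
tcp_rot: [[-1.0, 0.024, -0.004], [0.024, 1.0, -0.002], [0.004, -0.002, -1.0]]
ft_force: [-0.5, -0.9, -0.9]
width: 0.0685
t 19.65 [0.5895 0.3517 0.2384] yaw 178.6 F [-0.5 -0.9 -0.9] w 0.0685 q [24. 32. 15. 73. -0. 26.]
```

View pics/w14.png

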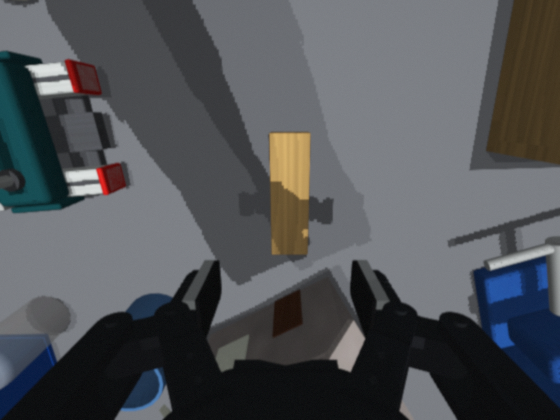

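```bash
python3 - <<'E'
from h import *
c=np.load('w14.npy',allow_pickle=True).item()
slat(c,[(270,132),(310,132),(308,254),(271,254)])
for z in(0,.06,.12): print(z,px2w(c,[(325,268),(215,325)],z).round(3).tolist(), px2w(eyes.get_calibration('top'),[(152,153),(200,125)],z).round(3).tolist())
plan(.588,.3525,.083,178.6)
crop(cv2.imread('pics/scene0.png'),380,80,560,290,3.2,'s0c.png')
crop(cv2.imread('pics/t13.png'),100,60,250,230,3.4,'t13c.png')
E
```

```text
slat c [591.3 354.5  18. ] W 38.5 L 130.0 yaw -1.4
0 [[0.685, 0.395, 0.0], [0.763, 0.256, 0.0]] [[0.698, 0.407, 0.0], [0.789, 0.256, 0.0]]
0.06 [[0.651, 0.387, 0.06], [0.714, 0.275, 0.06]] [[0.689, 0.387, 0.06], [0.776, 0.243, 0.06]]
0.12 [[0.617, 0.378, 0.12], [0.665, 0.293, 0.12]] [[0.681, 0.367, 0.12], [0.764, 0.23, 0.12]]
dx dy dz [0.0014 0.0016 0.1562] w [-0.02 -0.03 -0.01]  dist 0.156 t 19.7
```

View pics/s0c.png

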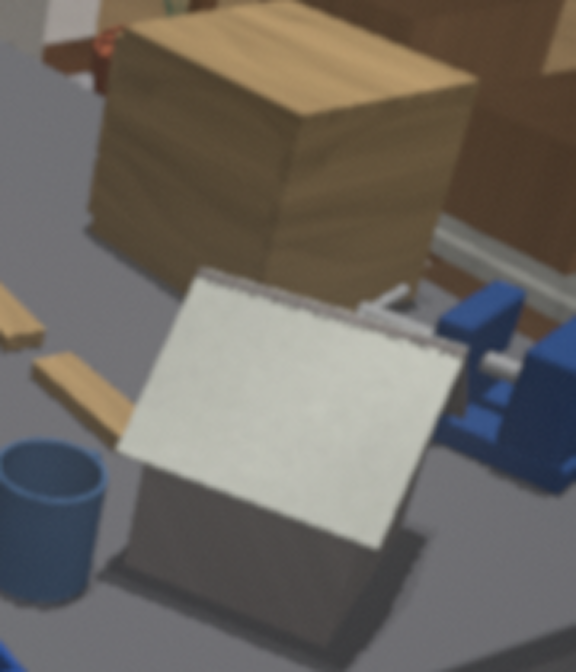

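View pics/t13c.png

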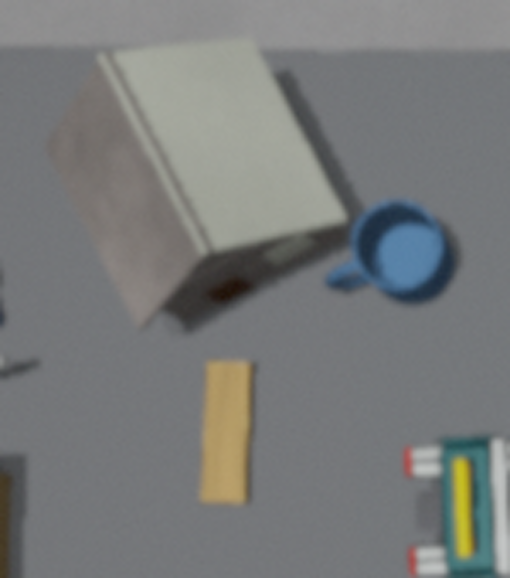

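```bash
python3 -m creep '[{"wx":0,"wy":0,"wz":0,"dx":0,"dy":0.0022,"dz":0.04,"fingers":0.2},{"wx":0,"wy":0,"wz":0,"dx":0,"dy":0.0022,"dz":0.08,"fingers":0.2},{"wx":0,"wy":0,"wz":0,"dx":0,"dy":0.0022,"dz":0.12,"fingers":0.2},{"wx":0,"wy":0,"wz":0,"dx":0,"dy":0.0022,"dz":0.145,"fingers":0.2},{"wx":0,"wy":0,"wz":0,"dx":0,"dy":0.0022,"dz":0.154,"fingers":0.2},{"wx":0,"wy":0,"wz":0,"dx":0,"dy":0.0022,"dz":0.154,"fingers":0.2},{"wx":0,"wy":0,"wz":0,"dx":0,"dy":0.0022,"dz":0.154,"fingers":0.2}]' 70; python3 -c "
from h import *
st()"
```

```text
time: 20.28
tcp_pos: [0.591, 0.3535, 0.0878]
tcp_rot: [[-1.0, 0.026, 0.0], [0.026, 1.0, 0.0], [-0.0, 0.0, -1.0]]
ft_force: [0.9, -0.0, 0.9]
width: 0.0681
t 20.28 [0.591  0.3535 0.0878] yaw 178.5 F [ 0.9 -0.   0.9] w 0.0681 q [24. 38.  3. 55.  0. 26.]
```

```bash
python3 -m creep '[{"wx":0,"wy":0,"wz":0,"dx":0.001,"dy":0,"dz":0.003,"fingers":0.6},{"wx":0,"wy":0,"wz":0,"dx":0.001,"dy":0,"dz":0.003,"fingers":0.8},{"wx":0,"wy":0,"wz":0,"dx":0.001,"dy":0,"dz":0.003,"fingers":0.8},{"wx":0,"wy":0,"wz":0,"dx":0.001,"dy":0,"dz":0.003,"fingers":0.8},{"wx":0,"wy":0,"wz":0,"dx":0.001,"dy":0,"dz":0.003,"fingers":0.8},{"wx":0,"wy":0,"wz":0,"dx":0.001,"dy":0,"dz":0.003,"fingers":0.8}]' 70; python3 -c "
from h import *
st()"
```

```text
time: 20.78
tcp_pos: [0.5906, 0.3549, 0.0866]
tcp_rot: [[-1.0, 0.025, 0.004], [0.025, 1.0, 0.001], [-0.003, 0.001, -1.0]]
ft_force: [-0.7, -1.2, 5.5]
width: 0.0369
t 20.78 [0.5906 0.3549 0.0866] yaw 178.6 F [-0.7 -1.2  5.5] w 0.0369 q [24. 38.  2. 55. -0. 26.]
```

```bash
python3 -m creep '[{"wx":0,"wy":0,"wz":0,"dx":0,"dy":0,"dz":-0.03,"fingers":0.8},{"wx":0,"wy":0,"wz":0,"dx":0,"dy":0,"dz":-0.07,"fingers":0.8},{"wx":0,"wy":0,"wz":0,"dx":0,"dy":0,"dz":-0.11,"fingers":0.8},{"wx":0,"wy":0,"wz":0,"dx":0,"dy":0,"dz":-0.15,"fingers":0.8},{"wx":0,"wy":0,"wz":0,"dx":0,"dy":0,"dz":-0.165,"fingers":0.8},{"wx":0,"wy":0,"wz":0,"dx":0,"dy":0,"dz":-0.165,"fingers":0.8},{"wx":0,"wy":0,"wz":0,"dx":0,"dy":0,"dz":-0.165,"fingers":0.8}]'; python3 -c "
from h import *
st()
c=eyes.get_calibration('wrist');cv2.imwrite('pics/w15.png',eyes.snapshot('wrist'))
p=cl(0,.033);print(p);plan(*p,.25,183.6)"
```

```text
time: 21.37
tcp_pos: [0.5901, 0.3548, 0.2512]
tcp_rot: [[-1.0, 0.024, 0.004], [0.024, 1.0, 0.002], [-0.004, 0.002, -1.0]]
ft_force: [0.1, -0.2, -1.6]
width: 0.0364
t 21.37 [0.5901 0.3548 0.2512] yaw 178.6 F [ 0.1 -0.2 -1.6] w 0.0364 q [24. 32. 16. 74.  0. 26.]
[ 0.53042791 -0.01156512]
dx dy dz [ 0.0498 -0.3673 -0.0011] w [ 0.  0. -1.]  dist 0.371 t 21.42
```

View pics/w15.png

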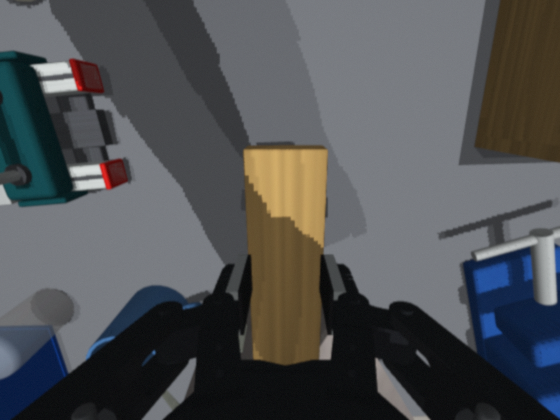

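```bash
python3 -m creep '[{"wx":0,"wy":0,"wz":-0.1,"dx":0.005,"dy":-0.035,"dz":0,"fingers":0.8},{"wx":0,"wy":0,"wz":-0.2,"dx":0.01,"dy":-0.074,"dz":0,"fingers":0.8},{"wx":0,"wy":0,"wz":-0.3,"dx":0.015,"dy":-0.114,"dz":0,"fingers":0.8},{"wx":0,"wy":0,"wz":-0.4,"dx":0.021,"dy":-0.154,"dz":0,"fingers":0.8},{"wx":0,"wy":0,"wz":-0.5,"dx":0.026,"dy":-0.194,"dz":0,"fingers":0.8},{"wx":0,"wy":0,"wz":-0.6,"dx":0.031,"dy":-0.234,"dz":0,"fingers":0.8},{"wx":0,"wy":0,"wz":-0.7,"dx":0.037,"dy":-0.274,"dz":0,"fingers":0.8},{"wx":0,"wy":0,"wz":-0.85,"dx":0.042,"dy":-0.31,"dz":0,"fingers":0.8},{"wx":0,"wy":0,"wz":-1,"dx":0.047,"dy":-0.345,"dz":0,"fingers":0.8},{"wx":0,"wy":0,"wz":-1,"dx":0.0495,"dy":-0.367,"dz":0,"fingers":0.8}]'; python3 -m creep '[{"wx":0,"wy":0,"wz":0,"dx":0,"dy":0,"dz":0.03,"fingers":0.8},{"wx":0,"wy":0,"wz":0,"dx":0,"dy":0,"dz":0.06,"fingers":0.8},{"wx":0,"wy":0,"wz":0,"dx":0,"dy":0,"dz":0.06,"fingers":0.8},{"wx":0,"wy":0,"wz":0,"dx":0,"dy":0,"dz":0.06,"fingers":0.8}]';python3 -c "
from h import *
st()
cv2.imwrite('pics/w16.png',eyes.snapshot('wrist'))
p=cl(0.0005,.033);plan(*p,.13,183.6)"
```

```text
time: 22.25
tcp_pos: [0.5287, -0.014, 0.2466]
tcp_rot: [[-0.998, -0.061, -0.005], [-0.061, 0.998, -0.0], [0.005, 0.0, -1.0]]
ft_force: [0.4, -1.6, -0.9]
width: 0.0366
time: 22.58
tcp_pos: [0.5283, -0.011, 0.186]
tcp_rot: [[-0.998, -0.062, -0.008], [-0.062, 0.998, 0.001], [0.008, 0.002, -1.0]]
ft_force: [0.2, 0.6, -0.9]
width: 0.0367
t 22.58 [ 0.5283 -0.011   0.186 ] yaw -176.4 F [ 0.2  0.6 -0.9] w 0.0367 q [-10.  17. -16.  58.  -0. -13.]
dx dy dz [-0.0013 -0.0007  0.0579] w [ 0.01 -0.04  0.  ]  dist 0.058 t 22.63
```

View pics/w16.png

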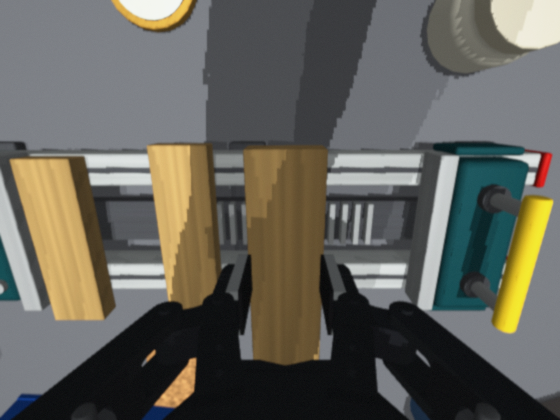

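```bash
python3 -m creep '[{"wx":0,"wy":0,"wz":0,"dx":-0.001,"dy":-0.0007,"dz":0.025,"fingers":0.8},{"wx":0,"wy":0,"wz":0,"dx":-0.001,"dy":-0.0007,"dz":0.045,"fingers":0.8},{"wx":0,"wy":0,"wz":0,"dx":-0.001,"dy":-0.0007,"dz":0.055,"fingers":0.8},{"wx":0,"wy":0,"wz":0,"dx":-0.001,"dy":-0.0007,"dz":0.058,"fingers":0.8},{"wx":0,"wy":0,"wz":0,"dx":-0.001,"dy":-0.0007,"dz":0.058,"fingers":0.8}]'; python3 -m creep '[{"wx":0,"wy":0,"wz":0,"dx":0.0005,"dy":0,"dz":0.001,"fingers":0.8},{"wx":0,"wy":0,"wz":0,"dx":0.0005,"dy":0,"dz":0.0025,"fingers":0.8},{"wx":0,"wy":0,"wz":0,"dx":0.0005,"dy":0,"dz":0.0025,"fingers":0.8}]'
```

```text
time: 23.05
tcp_pos: [0.5319, -0.0116, 0.131]
tcp_rot: [[-0.998, -0.063, -0.001], [-0.063, 0.998, -0.0], [0.001, 0.0, -1.0]]
ft_force: [0.5, -0.2, -0.5]
width: 0.0362
time: 23.3
tcp_pos: [0.5319, -0.012, 0.1292]
tcp_rot: [[-0.998, -0.063, 0.001], [-0.063, 0.998, -0.0], [-0.001, -0.0, -1.0]]
ft_force: [-0.4, -0.4, 0.0]
width: 0.037
```

```bash
python3 -m creep '[{"wx":0,"wy":0,"wz":0,"dx":0.0008,"dy":0,"dz":0.002,"fingers":0.8},{"wx":0,"wy":0,"wz":0,"dx":0.0008,"dy":0,"dz":0.0025,"fingers":0.8},{"wx":0,"wy":0,"wz":0,"dx":0.0008,"dy":0,"dz":0.0025,"fingers":0.8}]'
```

```text
time: 23.55
tcp_pos: [0.531, -0.0121, 0.1266]
tcp_rot: [[-0.998, -0.062, 0.001], [-0.062, 0.998, -0.0], [-0.001, -0.0, -1.0]]
ft_force: [-0.8, 0.0, 3.9]
width: 0.0364
```

```bash
python3 -m creep '[{"wx":0,"wy":0,"wz":0,"dx":0,"dy":0,"dz":0,"fingers":0.38},{"wx":0,"wy":0,"wz":0,"dx":0,"dy":0,"dz":0,"fingers":0.38},{"wx":0,"wy":0,"wz":0,"dx":0,"dy":0,"dz":0,"fingers":0.38},{"wx":0,"wy":0,"wz":0,"dx":0,"dy":0,"dz":-0.03,"fingers":0.38},{"wx":0,"wy":0,"wz":0,"dx":0,"dy":0,"dz":-0.07,"fingers":0.38},{"wx":0,"wy":0,"wz":0,"dx":0,"dy":0,"dz":-0.11,"fingers":0.38},{"wx":0,"wy":0,"wz":0,"dx":0,"dy":0,"dz":-0.14,"fingers":0.38},{"wx":0,"wy":0,"wz":0,"dx":0,"dy":0,"dz":-0.14,"fingers":0.38}]'; python3 -c "
from h import *
st()
cv2.imwrite('pics/w17.png',eyes.snapshot('wrist'));np.save('w17.npy',eyes.get_calibration('wrist'));cv2.imwrite('pics/t17.png',eyes.snapshot('top'))"
```

```text
time: 24.22
tcp_pos: [0.5335, -0.0125, 0.2726]
tcp_rot: [[-0.998, -0.063, 0.01], [-0.063, 0.998, -0.002], [-0.01, -0.003, -1.0]]
ft_force: [1.6, -0.0, 0.4]
width: 0.0528
t 24.22 [ 0.5335 -0.0125  0.2726] yaw -176.4 F [ 1.6 -0.   0.4] w 0.0528 q [-10.  14.  -8.  68.  -0. -14.]
```

View pics/w17.png

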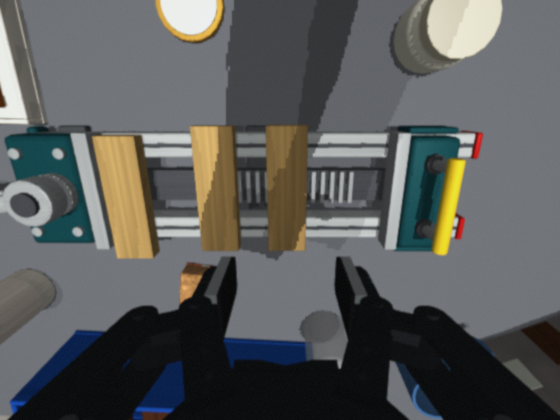

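View pics/t17.png

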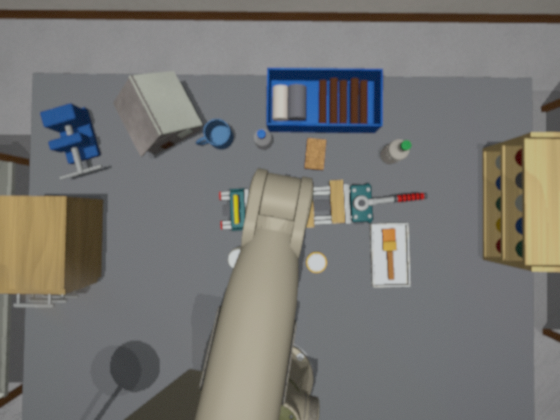

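Slat 1 looks knocked: it is against the jaw and shifted towards +x (corners (95,137), (144,136), (157,256), (116,259)). Measuring.

```bash
python3 - <<'E'
from h import *
im=cv2.imread('pics/w17.png'); crop(im,0,110,320,280,2.5,'w17c.png')
im=cv2.imread('pics/t17.png'); crop(im,290,165,400,240,6,'t17c.png')
E
```

```text
(no output)
```

View pics/w17c.png

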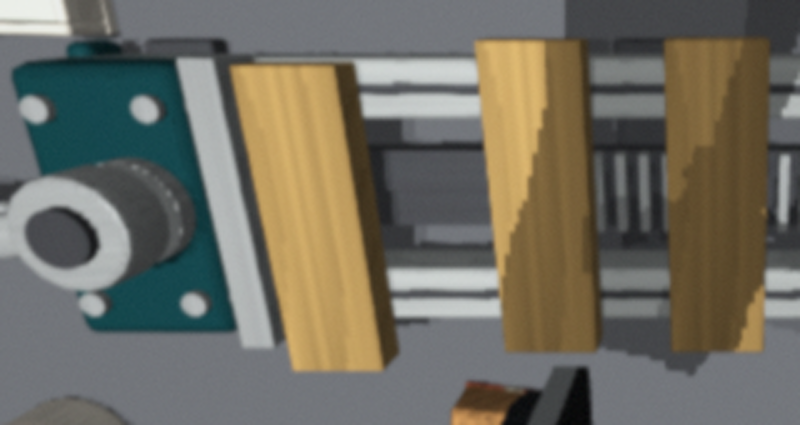

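View pics/t17c.png

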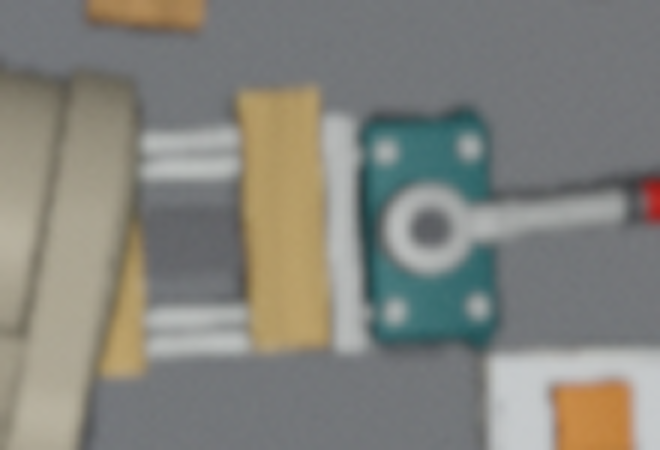

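```bash
python3 - <<'E'
from h import *
print(env.tip_reach)
o=cl(0,0); a=np.radians(3.6); B=np.array([[np.cos(a),np.sin(a)],[-np.sin(a),np.cos(a)]])
f=lambda w:np.round((w[:,:2]-o)@B.T*1e3,1)
c=np.load('w17.npy',allow_pickle=True).item()
C=lambda p:np.array(p,float)/2.5+np.array((0,110))
for q in ([(232,66),(338,64),(382,370),(293,371)],[(478,40),(585,40),(596,350),(507,351)],[(665,39),(768,39),(764,350),(671,350)]):
    w=px2w(c,C(q),.058); print(f(w).tolist(),f(w).mean(0)); 
w=px2w(c,C([(420,60),(620,57),(420,318),(620,317),(790,57),(790,316)]),.04);print("rail",f(w).tolist())
c=eyes.get_calibration('top'); C=lambda p:np.array(p,float)/6+np.array((290,165))
w=px2w(c,C([(241,91),(320,88),(328,348),(250,351)]),.058); print("top",f(w).tolist(),f(w).mean(0))
w=px2w(c,C([(180,132),(180,355)]),.04); print("toprail",f(w).tolist(),f(w).mean(0))
E
```

```text
0.0726
[[-56.2, -148.8], [-56.9, -109.0], [70.9, -111.3], [71.4, -149.6]] [   7.3   -129.675]
[[-65.5, -55.8], [-65.5, -16.3], [61.2, -18.8], [61.7, -56.7]] [ -2.025 -36.9  ]
[[-65.9, 13.2], [-65.8, 51.2], [61.1, 52.5], [61.2, 13.0]] [-2.35  32.475]
rail [[-57.0, -85.3], [-58.2, -5.9], [54.5, -99.7], [54.0, -10.6], [-58.2, 61.3], [53.4, 65.0]]
top [[73.5, -115.0], [73.0, -154.8], [-58.0, -151.7], [-57.6, -112.4]] [   7.725 -133.475]
toprail [[55.5, -84.7], [-58.3, -78.6]] [ -1.4  -81.65]
```

```bash
sed -i 's/o=(.5325,-.0445)/o=(.531,-.0445)/' h.py; python3 - <<'E'
from h import *
c=eyes.get_calibration('top');im=cv2.imread('pics/t17.png'); crop(im,295,130,335,180,10,'blk.png')
print(px2w(c,[(308,138),(327,140),(325,170),(305,167)],.028).round(3))
for d in (.1,.078,): print(d,cl(d,-.132))
p=cl(.1,-.134);plan(*p,.2,183.6)
E
```

```text
[[ 0.746 -0.088  0.028]
 [ 0.741 -0.147  0.028]
 [ 0.647 -0.141  0.028]
 [ 0.656 -0.079  0.028]]
0.1 [ 0.63909102 -0.16996048]
0.078 [ 0.61713443 -0.17134187]
dx dy dz [-0.0974 -0.1662  0.0675] w [-0.01  0.03 -0.  ]  dist 0.204 t 24.32
```

View pics/blk.png

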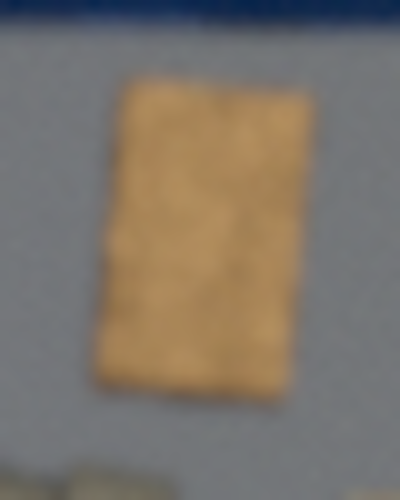

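```bash
python3 -m creep '[{"wx":0,"wy":0,"wz":0,"dx":-0.02,"dy":-0.033,"dz":0,"fingers":1},{"wx":0,"wy":0,"wz":0,"dx":-0.04,"dy":-0.066,"dz":0,"fingers":1},{"wx":0,"wy":0,"wz":0,"dx":-0.06,"dy":-0.1,"dz":0.01,"fingers":1},{"wx":0,"wy":0,"wz":0,"dx":-0.078,"dy":-0.133,"dz":0.03,"fingers":1},{"wx":0,"wy":0,"wz":0,"dx":-0.0974,"dy":-0.166,"dz":0.0675,"fingers":1},{"wx":0,"wy":0,"wz":0,"dx":-0.0974,"dy":-0.166,"dz":0.0675,"fingers":1},{"wx":0,"wy":0,"wz":0,"dx":-0.0974,"dy":-0.166,"dz":0.0675,"fingers":1}]'; python3 -c "
from h import *
st();p=cl(.1,-.134);plan(*p,.122,183.6)
cv2.imwrite('pics/w18.png',eyes.snapshot('wrist'))"
```

```text
time: 24.9
tcp_pos: [0.6364, -0.173, 0.1916]
tcp_rot: [[-0.998, -0.06, -0.009], [-0.06, 0.998, 0.003], [0.009, 0.004, -1.0]]
ft_force: [-0.4, 1.0, -0.4]
width: 0.0001
t 24.90 [ 0.6364 -0.173   0.1916] yaw -176.6 F [-0.4  1.  -0.4] w 0.0001 q [-22.  30.   6.  66.  -0. -26.]
dx dy dz [-0.0035  0.0006  0.0696] w [ 0.05 -0.11 -0.04]  dist 0.07 t 24.9
```

View pics/w18.png

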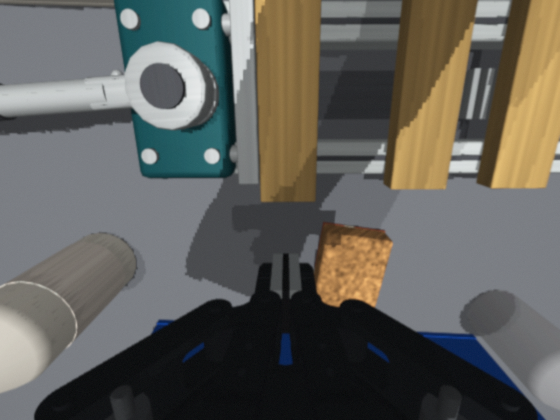

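Fingers (tips at (287,255)) stand behind the far end of slat 1 (287,200). Go down and push.

```bash
python3 -m creep '[{"wx":0,"wy":0,"wz":0,"dx":-0.003,"dy":0,"dz":0.03,"fingers":1},{"wx":0,"wy":0,"wz":0,"dx":-0.003,"dy":0,"dz":0.055,"fingers":1},{"wx":0,"wy":0,"wz":0,"dx":-0.003,"dy":0,"dz":0.069,"fingers":1},{"wx":0,"wy":0,"wz":0,"dx":-0.003,"dy":0,"dz":0.069,"fingers":1},{"wx":0,"wy":0,"wz":0,"dx":-0.003,"dy":0,"dz":0.069,"fingers":1}]'; python3 -c "
from h import *
st();p=cl(.079,-.134);plan(*p,.122,183.6)
cv2.imwrite('pics/w19.png',eyes.snapshot('wrist'))"
```

```text
time: 25.37
tcp_pos: [0.6404, -0.1697, 0.1297]
tcp_rot: [[-0.998, -0.064, -0.002], [-0.064, 0.998, 0.001], [0.002, 0.001, -1.0]]
ft_force: [0.1, 0.2, 0.7]
width: -0.0001
t 25.37 [ 0.6404 -0.1697  0.1297] yaw -176.3 F [0.1 0.2 0.7] w -0.0001 q [-22.  33.   1.  58.  -0. -25.]
dx dy dz [ 0.0223 -0.0021  0.0077] w [ 0.01 -0.02  0.02]  dist 0.024 t 25.37
```

View pics/w19.png

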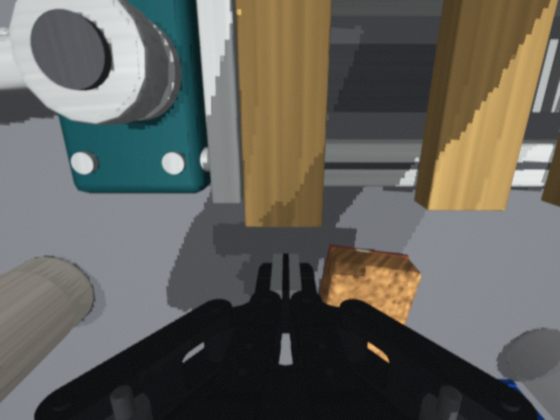

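```bash
python3 -m creep '[{"wx":0,"wy":0,"wz":0,"dx":0.003,"dy":-0.002,"dz":0.005,"fingers":1},{"wx":0,"wy":0,"wz":0,"dx":0.009,"dy":-0.002,"dz":0.008,"fingers":1},{"wx":0,"wy":0,"wz":0,"dx":0.015,"dy":-0.002,"dz":0.008,"fingers":1},{"wx":0,"wy":0,"wz":0,"dx":0.0205,"dy":-0.002,"dz":0.008,"fingers":1},{"wx":0,"wy":0,"wz":0,"dx":0.0205,"dy":-0.002,"dz":0.008,"fingers":1}]'; python3 -c "
from h import *
st();p=cl(.076,-.134);plan(*p,.122,183.6)
cv2.imwrite('pics/w20.png',eyes.snapshot('wrist'))"
```

```text
time: 25.83
tcp_pos: [0.6194, -0.1748, 0.1216]
tcp_rot: [[-0.998, -0.062, -0.001], [-0.062, 0.998, 0.0], [0.001, 0.0, -1.0]]
ft_force: [-0.3, -0.0, 0.4]
width: 0.0
t 25.83 [ 0.6194 -0.1748  0.1216] yaw -176.5 F [-0.3 -0.   0.4] w 0.0000 q [-23.  31.  -3.  56.  -0. -26.]
dx dy dz [ 0.0041  0.0016 -0.0004] w [ 0.   -0.01 -0.01]  dist 0.004 t 25.83
```

View pics/w20.png

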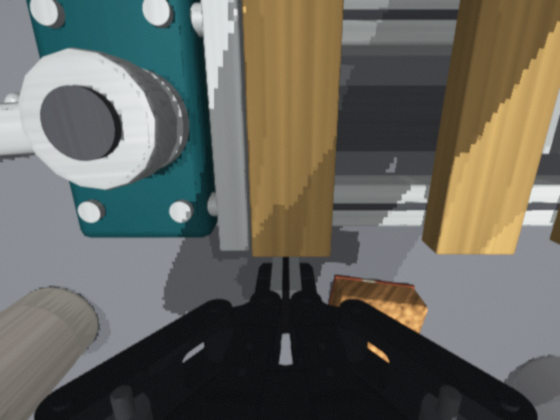

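```bash
python3 -m creep '[{"wx":0,"wy":0,"wz":0,"dx":0.0015,"dy":0,"dz":0,"fingers":1},{"wx":0,"wy":0,"wz":0,"dx":0.003,"dy":0,"dz":0,"fingers":1},{"wx":0,"wy":0,"wz":0,"dx":0.003,"dy":0,"dz":0,"fingers":1},{"wx":0,"wy":0,"wz":0,"dx":0.003,"dy":0,"dz":0,"fingers":1}]'; python3 -c "
from h import *
st();p=cl(.076,-.134);plan(*p,.122,183.6)
cv2.imwrite('pics/w21.png',eyes.snapshot('wrist'));np.save('w21.npy',eyes.get_calibration('wrist'))"
```

```text
time: 26.22
tcp_pos: [0.6179, -0.1749, 0.1213]
tcp_rot: [[-0.998, -0.062, -0.0], [-0.062, 0.998, -0.0], [0.0, -0.0, -1.0]]
ft_force: [0.5, 0.7, 0.2]
width: 0.0001
t 26.22 [ 0.6179 -0.1749  0.1213] yaw -176.4 F [0.5 0.7 0.2] w 0.0001 q [-23.  31.  -3.  55.  -0. -27.]
dx dy dz [ 0.0025  0.0016 -0.0007] w [-0.   -0.01 -0.  ]  dist 0.003 t 26.22
```

View pics/w21.png

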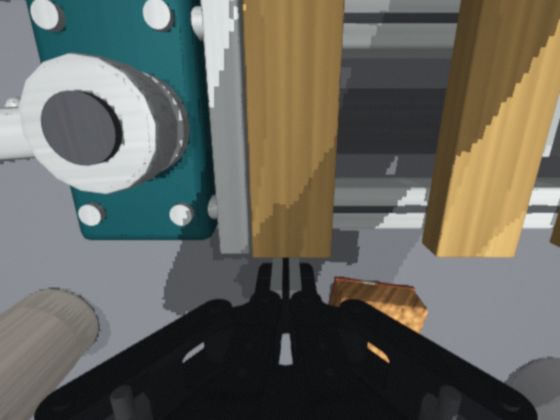

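```bash
python3 -m creep '[{"wx":0,"wy":0,"wz":0,"dx":-0.02,"dy":0,"dz":0,"fingers":1},{"wx":0,"wy":0,"wz":0,"dx":-0.022,"dy":0,"dz":-0.03,"fingers":1},{"wx":0,"wy":0,"wz":0,"dx":-0.022,"dy":0,"dz":-0.07,"fingers":1},{"wx":0,"wy":0,"wz":0,"dx":0.01,"dy":0.02,"dz":-0.09,"fingers":0.5},{"wx":0,"wy":0,"wz":0,"dx":0.045,"dy":0.04,"dz":-0.11,"fingers":0.2},{"wx":0,"wy":0,"wz":0,"dx":0.07,"dy":0.06,"dz":-0.13,"fingers":0.2},{"wx":0,"wy":0,"wz":0,"dx":0.07,"dy":0.06,"dz":-0.13,"fingers":0.2},{"wx":0,"wy":0,"wz":0,"dx":0.07,"dy":0.06,"dz":-0.13,"fingers":0.2}]'; python3 -c "
from h import *
st()
cv2.imwrite('pics/w22.png',eyes.snapshot('wrist'));np.save('w22.npy',eyes.get_calibration('wrist'))"
```

```text
time: 26.93
tcp_pos: [0.544, -0.1187, 0.2534]
tcp_rot: [[-0.998, -0.064, 0.003], [-0.064, 0.998, -0.001], [-0.003, -0.002, -1.0]]
ft_force: [1.5, -0.8, 0.0]
width: 0.0606
t 26.93 [ 0.544  -0.1187  0.2534] yaw -176.4 F [ 1.5 -0.8  0. ] w 0.0606 q [-21.  17.  -6.  67.  -0. -24.]
```

View pics/w22.png

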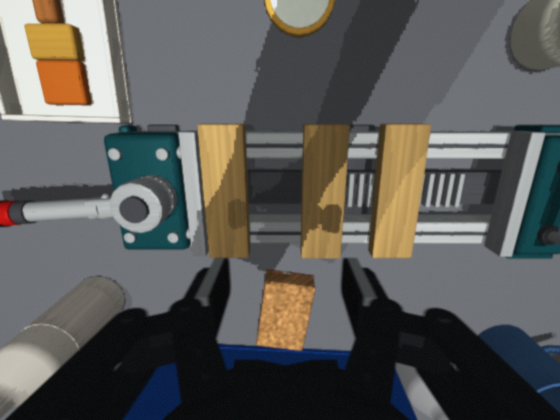

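```bash
python3 -c "
from h import *
p=cl(0,.167);print(p);plan(*p,.24,183.6)"
```

```text
[0.52051398 0.12217046]
dx dy dz [0.0089 0.2425 0.0119] w [-0.01  0.02  0.  ]  dist 0.243 t 26.98
```

```bash
python3 -m creep '[{"wx":0,"wy":0,"wz":0,"dx":0.001,"dy":0.035,"dz":0,"fingers":0.3},{"wx":0,"wy":0,"wz":0,"dx":0.003,"dy":0.075,"dz":0,"fingers":0.3},{"wx":0,"wy":0,"wz":0,"dx":0.004,"dy":0.115,"dz":0,"fingers":0.3},{"wx":0,"wy":0,"wz":0,"dx":0.006,"dy":0.155,"dz":0,"fingers":0.3},{"wx":0,"wy":0,"wz":0,"dx":0.007,"dy":0.195,"dz":0,"fingers":0.3},{"wx":0,"wy":0,"wz":0,"dx":0.009,"dy":0.225,"dz":0.005,"fingers":0.3},{"wx":0,"wy":0,"wz":0,"dx":0.009,"dy":0.2425,"dz":0.0119,"fingers":0.3},{"wx":0,"wy":0,"wz":0,"dx":0.009,"dy":0.2425,"dz":0.0119,"fingers":0.3},{"wx":0,"wy":0,"wz":0,"dx":0.009,"dy":0.2425,"dz":0.0119,"fingers":0.3}]'; python3 -c "
from h import *
st()
cv2.imwrite('pics/w23.png',eyes.snapshot('wrist'));np.save('w23.npy',eyes.get_calibration('wrist'));cv2.imwrite('pics/t23.png',eyes.snapshot('top'))"
```

```text
time: 27.73
tcp_pos: [0.5205, 0.1227, 0.2377]
tcp_rot: [[-0.998, -0.064, -0.003], [-0.064, 0.998, -0.001], [0.003, -0.001, -1.0]]
ft_force: [0.4, -0.1, -0.3]
width: 0.0598
t 27.73 [0.5205 0.1227 0.2377] yaw -176.3 F [ 0.4 -0.1 -0.3] w 0.0598 q [  5.  15. -10.  64.  -0.   1.]
```

View pics/w23.png

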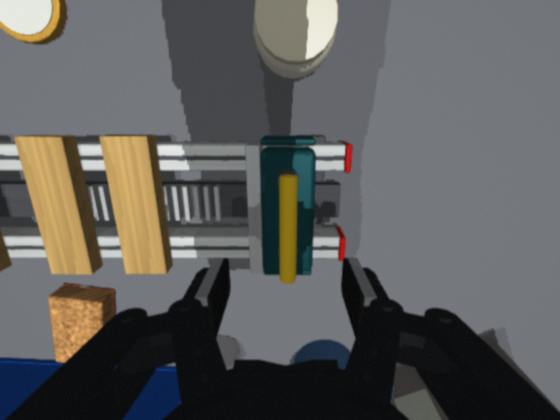

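```bash
python3 -m creep '[{"wx":0,"wy":0,"wz":0,"dx":0,"dy":0,"dz":0.03,"fingers":0.5},{"wx":0,"wy":0,"wz":0,"dx":0,"dy":0,"dz":0.055,"fingers":0.5},{"wx":0,"wy":0,"wz":0,"dx":0,"dy":0,"dz":0.073,"fingers":0.5},{"wx":0,"wy":0,"wz":0,"dx":0,"dy":0,"dz":0.077,"fingers":0.5},{"wx":0,"wy":0,"wz":0,"dx":0,"dy":0,"dz":0.077,"fingers":0.5},{"wx":0,"wy":0,"wz":0,"dx":0,"dy":0,"dz":0.077,"fingers":0.5}]'; python3 -c "
from h import *
st()"
```

```text
time: 28.33
tcp_pos: [0.5209, 0.1212, 0.1631]
tcp_rot: [[-0.998, -0.061, 0.0], [-0.061, 0.998, -0.0], [-0.0, -0.0, -1.0]]
ft_force: [-0.5, -0.3, 0.2]
width: 0.0427
t 28.33 [0.5209 0.1212 0.1631] yaw -176.5 F [-0.5 -0.3  0.2] w 0.0427 q [  4.  18. -17.  54.  -0.   1.]
```

```bash
python3 -m creep '[{"wx":0,"wy":0,"wz":0,"dx":0,"dy":0,"dz":0.001,"fingers":0.7},{"wx":0,"wy":0,"wz":0,"dx":0,"dy":0,"dz":0.001,"fingers":1},{"wx":0,"wy":0,"wz":0,"dx":0,"dy":0,"dz":0.001,"fingers":1},{"wx":0,"wy":0,"wz":0,"dx":0,"dy":0,"dz":0.001,"fingers":1},{"wx":0,"wy":0,"wz":0,"dx":0,"dy":0,"dz":0.001,"fingers":1},{"wx":0,"wy":0,"wz":0,"dx":0,"dy":0,"dz":0.001,"fingers":1}]' 100; python3 -c "
from h import *
st();cv2.imwrite('pics/w24.png',eyes.snapshot('wrist'))"
```

```text
time: 28.83
tcp_pos: [0.521, 0.1222, 0.163]
tcp_rot: [[-0.998, -0.063, 0.003], [-0.063, 0.998, -0.0], [-0.003, -0.0, -1.0]]
ft_force: [0.6, -0.2, 5.6]
width: 0.0094
t 28.83 [0.521  0.1222 0.163 ] yaw -176.4 F [ 0.6 -0.2  5.6] w 0.0094 q [  5.  18. -17.  54.  -0.   1.]
```

View pics/w24.png

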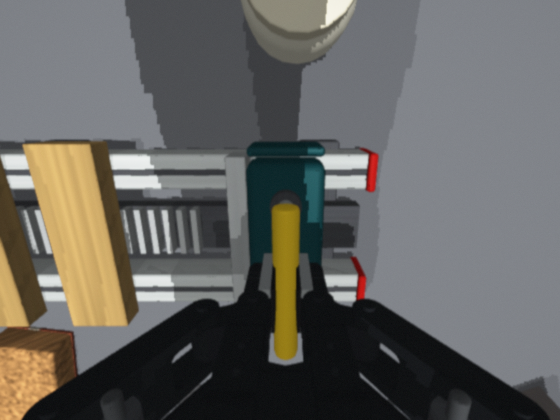

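```bash
python3 -m creep '[{"wx":0,"wy":0,"wz":0,"dx":0,"dy":0,"dz":-0.004,"fingers":1},{"wx":0,"wy":0,"wz":0,"dx":0,"dy":0,"dz":-0.008,"fingers":1},{"wx":0,"wy":0,"wz":0,"dx":0,"dy":0,"dz":-0.011,"fingers":1},{"wx":0,"wy":0,"wz":0,"dx":0,"dy":0,"dz":-0.014,"fingers":1},{"wx":0,"wy":0,"wz":0,"dx":0,"dy":0,"dz":-0.014,"fingers":1},{"wx":0,"wy":0,"wz":0,"dx":0,"dy":0,"dz":-0.014,"fingers":1}]'; python3 -c "
from h import *
st();p=cl(0,.004);print(p)"
```

```text
time: 29.38
tcp_pos: [0.521, 0.1222, 0.1747]
tcp_rot: [[-0.998, -0.063, 0.001], [-0.063, 0.998, 0.0], [-0.001, -0.0, -1.0]]
ft_force: [6.5, 1.6, -10.8]
width: 0.0098
t 29.38 [0.521  0.1222 0.1747] yaw -176.4 F [  6.5   1.6 -10.8] w 0.0098 q [  5.  18. -16.  56.  -0.   1.]
[ 0.53074884 -0.04050789]
```

```bash
python3 -m creep '[{"wx":0,"wy":0,"wz":0,"dx":0,"dy":-0.003,"dz":0,"fingers":1},{"wx":0,"wy":0,"wz":0,"dx":0,"dy":-0.009,"dz":0,"fingers":1},{"wx":0,"wy":0,"wz":0,"dx":0,"dy":-0.015,"dz":0,"fingers":1},{"wx":0,"wy":0,"wz":0,"dx":0,"dy":-0.021,"dz":0,"fingers":1},{"wx":0,"wy":0,"wz":0,"dx":0,"dy":-0.027,"dz":0,"fingers":1},{"wx":0,"wy":0,"wz":0,"dx":0,"dy":-0.033,"dz":0,"fingers":1},{"wx":0,"wy":0,"wz":0,"dx":0,"dy":-0.039,"dz":0,"fingers":1},{"wx":0,"wy":0,"wz":0,"dx":0,"dy":-0.045,"dz":0,"fingers":1},{"wx":0,"wy":0,"wz":0,"dx":0,"dy":-0.051,"dz":0,"fingers":1},{"wx":0,"wy":0,"wz":0,"dx":0,"dy":-0.056,"dz":0,"fingers":1}]'; python3 -c "
from h import *
st();p=cl(0,.167-.056);print(p);plan(*p,.1747,183.6);cv2.imwrite('pics/w25.png',eyes.snapshot('wrist'))"
```

```text
time: 30.22
tcp_pos: [0.5245, 0.0663, 0.1746]
tcp_rot: [[-0.998, -0.063, 0.001], [-0.063, 0.998, 0.001], [-0.001, 0.001, -1.0]]
ft_force: [6.3, 2.6, -11.1]
width: 0.0097
t 30.22 [0.5245 0.0663 0.1746] yaw -176.4 F [  6.3   2.6 -11.1] w 0.0097 q [ -2.  17. -17.  56.   0.  -5.]
[0.52403025 0.06628097]
dx dy dz [ 0.0004 -0.     -0.0001] w [0.01 0.01 0.  ]  dist 0.0 t 30.22
```

View pics/w25.png

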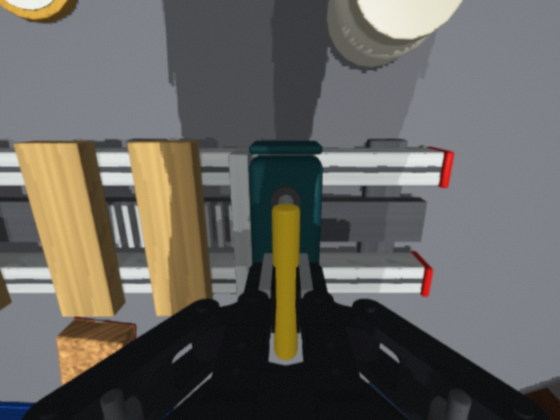

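Works: the carriage follows and the bar is up (11 N). Continue.

```bash
python3 -m creep '[{"wx":0,"wy":0,"wz":0,"dx":0,"dy":-0.003,"dz":0,"fingers":1},{"wx":0,"wy":0,"wz":0,"dx":0,"dy":-0.009,"dz":0,"fingers":1},{"wx":0,"wy":0,"wz":0,"dx":0,"dy":-0.015,"dz":0,"fingers":1},{"wx":0,"wy":0,"wz":0,"dx":0,"dy":-0.021,"dz":0,"fingers":1},{"wx":0,"wy":0,"wz":0,"dx":0,"dy":-0.027,"dz":0,"fingers":1},{"wx":0,"wy":0,"wz":0,"dx":0,"dy":-0.033,"dz":0,"fingers":1},{"wx":0,"wy":0,"wz":0,"dx":0,"dy":-0.039,"dz":0,"fingers":1},{"wx":0,"wy":0,"wz":0,"dx":0,"dy":-0.045,"dz":0,"fingers":1},{"wx":0,"wy":0,"wz":0,"dx":0,"dy":-0.051,"dz":0,"fingers":1},{"wx":0,"wy":0,"wz":0,"dx":0,"dy":-0.056,"dz":0,"fingers":1}]'; python3 -c "
from h import *
st();p=cl(0,.167-.112);print(p);plan(*p,.1747,183.6);cv2.imwrite('pics/w26.png',eyes.snapshot('wrist'))"
```

```text
time: 31.1
tcp_pos: [0.5279, 0.0106, 0.1746]
tcp_rot: [[-0.998, -0.063, 0.001], [-0.063, 0.998, 0.002], [-0.001, 0.002, -1.0]]
ft_force: [6.3, 4.3, -10.9]
width: 0.0098
t 31.10 [0.5279 0.0106 0.1746] yaw -176.4 F [  6.3   4.3 -10.9] w 0.0098 q [ -8.  17. -17.  55.   0. -11.]
[0.52754652 0.01039147]
dx dy dz [ 0.0004 -0.0002 -0.0001] w [0.02 0.01 0.  ]  dist 0.0 t 31.1
```

View pics/w26.png

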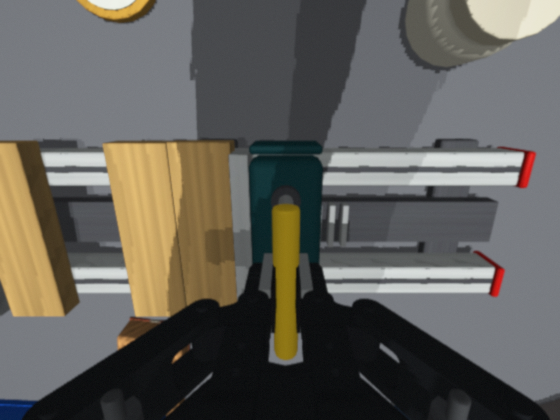

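```bash
python3 -m creep '[{"wx":0,"wy":0,"wz":0,"dx":0,"dy":-0.003,"dz":0,"fingers":1},{"wx":0,"wy":0,"wz":0,"dx":0,"dy":-0.009,"dz":0,"fingers":1},{"wx":0,"wy":0,"wz":0,"dx":0,"dy":-0.015,"dz":0,"fingers":1},{"wx":0,"wy":0,"wz":0,"dx":0,"dy":-0.021,"dz":0,"fingers":1},{"wx":0,"wy":0,"wz":0,"dx":0,"dy":-0.027,"dz":0,"fingers":1},{"wx":0,"wy":0,"wz":0,"dx":0,"dy":-0.033,"dz":0,"fingers":1},{"wx":0,"wy":0,"wz":0,"dx":0,"dy":-0.039,"dz":0,"fingers":1},{"wx":0,"wy":0,"wz":0,"dx":0,"dy":-0.043,"dz":0,"fingers":1},{"wx":0,"wy":0,"wz":0,"dx":0,"dy":-0.046,"dz":0,"fingers":1},{"wx":0,"wy":0,"wz":0,"dx":0,"dy":-0.046,"dz":0,"fingers":1}]'; python3 -c "
from h import *
st();cv2.imwrite('pics/w27.png',eyes.snapshot('wrist'))"
```

```text
time: 31.98
tcp_pos: [0.5309, -0.0355, 0.1745]
tcp_rot: [[-0.998, -0.063, 0.001], [-0.063, 0.998, 0.001], [-0.001, 0.001, -1.0]]
ft_force: [5.9, 0.1, -11.5]
width: 0.0096
t 31.98 [ 0.5309 -0.0355  0.1745] yaw -176.4 F [  5.9   0.1 -11.5] w 0.0096 q [-13.  18. -17.  56.   0. -16.]
```

View pics/w27.png

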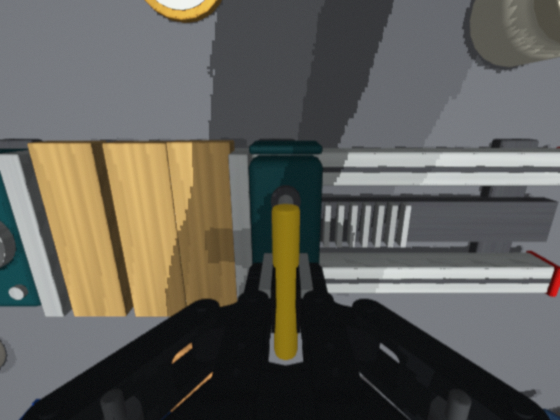

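```bash
for i in 1; do python3 -m creep '[{"wx":0,"wy":0,"wz":0,"dx":0,"dy":-0.0015,"dz":0,"fingers":1},{"wx":0,"wy":0,"wz":0,"dx":0,"dy":-0.003,"dz":0,"fingers":1},{"wx":0,"wy":0,"wz":0,"dx":0,"dy":-0.0045,"dz":0,"fingers":1},{"wx":0,"wy":0,"wz":0,"dx":0,"dy":-0.006,"dz":0,"fingers":1},{"wx":0,"wy":0,"wz":0,"dx":0,"dy":-0.006,"dz":0,"fingers":1}]'; done; python3 -c "
from h import *
st();cv2.imwrite('pics/w28.png',eyes.snapshot('wrist'))"
```

```text
time: 32.45
tcp_pos: [0.5312, -0.041, 0.1745]
tcp_rot: [[-0.998, -0.063, 0.001], [-0.063, 0.998, 0.002], [-0.001, 0.002, -1.0]]
ft_force: [6.4, 2.5, -10.5]
width: 0.0097
t 32.45 [ 0.5312 -0.041   0.1745] yaw -176.4 F [  6.4   2.5 -10.5] w 0.0097 q [-13.  18. -17.  56.   0. -17.]
```

View pics/w28.png

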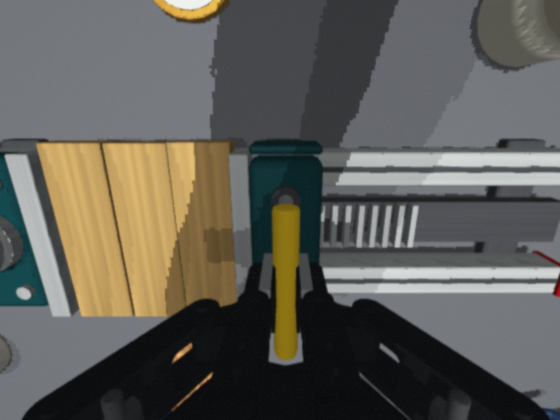

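```bash
python3 -m creep '[{"wx":0,"wy":0,"wz":0,"dx":0,"dy":-0.001,"dz":0,"fingers":1},{"wx":0,"wy":0,"wz":0,"dx":0,"dy":-0.002,"dz":0,"fingers":1},{"wx":0,"wy":0,"wz":0,"dx":0,"dy":-0.002,"dz":0,"fingers":1}]';python3 -m creep '[{"wx":0,"wy":0,"wz":0,"dx":0,"dy":-0.001,"dz":0,"fingers":1},{"wx":0,"wy":0,"wz":0,"dx":0,"dy":-0.002,"dz":0,"fingers":1},{"wx":0,"wy":0,"wz":0,"dx":0,"dy":-0.002,"dz":0,"fingers":1}]' | grep -E "tcp_pos|force"; python3 -c "
from h import *
st()"
```

```text
time: 32.75
tcp_pos: [0.5313, -0.0426, 0.1745]
tcp_rot: [[-0.998, -0.063, 0.001], [-0.063, 0.998, 0.003], [-0.001, 0.003, -1.0]]
ft_force: [6.6, 4.4, -10.5]
width: 0.0097
tcp_pos: [0.5313, -0.043, 0.1743]
ft_force: [7.0, 10.2, -11.1]
t 33.00 [ 0.5313 -0.043   0.1743] yaw -176.3 F [  7.   10.2 -11.1] w 0.0099 q [-13.  18. -17.  56.   0. -17.]
```

```bash
python3 -m creep '[{"wx":0,"wy":0,"wz":0,"dx":0,"dy":0.003,"dz":0,"fingers":1},{"wx":0,"wy":0,"wz":0,"dx":0,"dy":0.006,"dz":0,"fingers":1},{"wx":0,"wy":0,"wz":0,"dx":0,"dy":0.006,"dz":0,"fingers":1},{"wx":0,"wy":0,"wz":0,"dx":0,"dy":0.006,"dz":0,"fingers":1}]'
```

```text
time: 33.33
tcp_pos: [0.5311, -0.039, 0.1746]
tcp_rot: [[-0.998, -0.063, 0.001], [-0.063, 0.998, 0.001], [-0.001, 0.001, -1.0]]
ft_force: [5.7, 1.8, -11.4]
width: 0.0097
```

```bash
python3 -m creep '[{"wx":0,"wy":0,"wz":0,"dx":0,"dy":0,"dz":0.003,"fingers":1},{"wx":0,"wy":0,"wz":0,"dx":0,"dy":0,"dz":0.006,"fingers":1},{"wx":0,"wy":0,"wz":0,"dx":0,"dy":0,"dz":0.009,"fingers":1},{"wx":0,"wy":0,"wz":0,"dx":0,"dy":0,"dz":0.012,"fingers":1},{"wx":0,"wy":0,"wz":0,"dx":0,"dy":0,"dz":0.013,"fingers":1},{"wx":0,"wy":0,"wz":0,"dx":0,"dy":0,"dz":0.013,"fingers":1}]'
```

```text
time: 33.83
tcp_pos: [0.5311, -0.0392, 0.163]
tcp_rot: [[-0.998, -0.063, 0.002], [-0.063, 0.998, 0.001], [-0.002, 0.001, -1.0]]
ft_force: [3.3, 2.8, -1.5]
width: 0.0098
```

Bar is back at its grasp height (0.163). Test the lock with a gentle push outward.

```bash
python3 -m creep '[{"wx":0,"wy":0,"wz":0,"dx":0,"dy":0.002,"dz":0,"fingers":1},{"wx":0,"wy":0,"wz":0,"dx":0,"dy":0.003,"dz":0,"fingers":1},{"wx":0,"wy":0,"wz":0,"dx":0,"dy":0.003,"dz":0,"fingers":1}]'; python3 -m creep '[{"wx":0,"wy":0,"wz":0,"dx":0,"dy":-0.003,"dz":0,"fingers":1},{"wx":0,"wy":0,"wz":0,"dx":0,"dy":-0.003,"dz":0,"fingers":1}]' | grep -E "tcp_pos|force"
```

```text
time: 34.08
tcp_pos: [0.531, -0.0377, 0.163]
tcp_rot: [[-0.998, -0.062, 0.002], [-0.062, 0.998, -0.003], [-0.002, -0.003, -1.0]]
ft_force: [4.4, -3.4, -1.6]
width: 0.0098
tcp_pos: [0.5311, -0.0393, 0.163]
ft_force: [4.8, 3.6, -0.3]
```

```bash
python3 -m creep '[{"wx":0,"wy":0,"wz":0,"dx":0,"dy":0.002,"dz":0,"fingers":1},{"wx":0,"wy":0,"wz":0,"dx":0,"dy":0.004,"dz":0,"fingers":1},{"wx":0,"wy":0,"wz":0,"dx":0,"dy":0.006,"dz":0,"fingers":1},{"wx":0,"wy":0,"wz":0,"dx":0,"dy":0.006,"dz":0,"fingers":1}]'| grep -E "tcp_pos|force"; python3 -m creep '[{"wx":0,"wy":0,"wz":0,"dx":0,"dy":-0.006,"dz":0,"fingers":1},{"wx":0,"wy":0,"wz":0,"dx":0,"dy":-0.006,"dz":0,"fingers":1}]' | grep -E "tcp_pos|force"
```

```text
tcp_pos: [0.531, -0.037, 0.163]
ft_force: [3.9, -13.7, -2.6]
tcp_pos: [0.531, -0.0394, 0.163]
ft_force: [5.1, 2.2, 0.0]
```

Locked (13.7 N without sliding). Release and look.

```bash
python3 -m creep '[{"wx":0,"wy":0,"wz":0,"dx":0,"dy":0.0008,"dz":0,"fingers":1},{"wx":0,"wy":0,"wz":0,"dx":0,"dy":0.0008,"dz":0,"fingers":0.5},{"wx":0,"wy":0,"wz":0,"dx":0,"dy":0.0008,"dz":0,"fingers":0.5},{"wx":0,"wy":0,"wz":0,"dx":0,"dy":0.0008,"dz":0,"fingers":0.5},{"wx":0,"wy":0,"wz":0,"dx":0,"dy":0.0008,"dz":-0.03,"fingers":0.5},{"wx":0,"wy":0,"wz":0,"dx":0,"dy":0.0008,"dz":-0.07,"fingers":0.5},{"wx":0,"wy":0,"wz":0,"dx":0,"dy":-0.03,"dz":-0.1,"fingers":0.5},{"wx":0,"wy":0,"wz":0,"dx":0,"dy":-0.06,"dz":-0.12,"fingers":0.5},{"wx":0,"wy":0,"wz":0,"dx":0,"dy":-0.06,"dz":-0.12,"fingers":0.5},{"wx":0,"wy":0,"wz":0,"dx":0,"dy":-0.06,"dz":-0.12,"fingers":0.5}]'; python3 -c "
from h import *
st();cv2.imwrite('pics/w29.png',eyes.snapshot('wrist'));np.save('w29.npy',eyes.get_calibration('wrist'));cv2.imwrite('pics/s29.png',eyes.snapshot('scene'))"
```

```text
time: 35.58
tcp_pos: [0.5342, -0.1009, 0.2835]
tcp_rot: [[-0.998, -0.06, 0.001], [-0.06, 0.998, -0.001], [-0.001, -0.001, -1.0]]
ft_force: [0.3, 0.7, -0.7]
width: 0.0429
t 35.58 [ 0.5342 -0.1009  0.2835] yaw -176.6 F [ 0.3  0.7 -0.7] w 0.0429 q [-19.  15.  -5.  71.  -0. -23.]
```

View pics/w29.png

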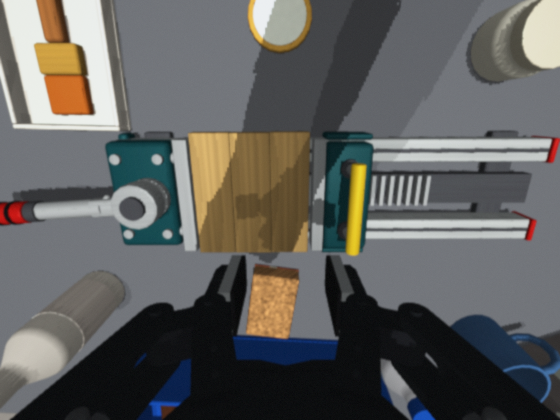

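View pics/s29.png

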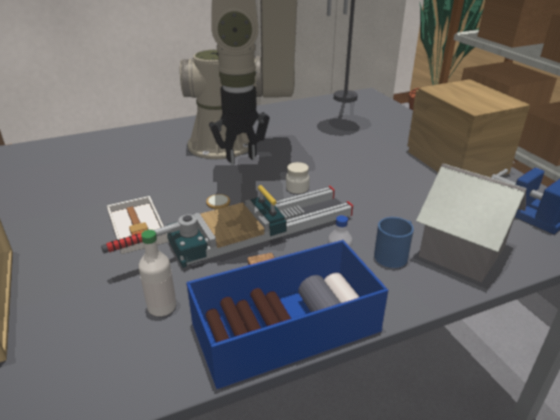

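Slats are together with ends aligned (rows 132–251), and the carriage sits right behind them with its bar down. Now the wrench geometry and the glue bottle's clearance.

```bash
python3 - <<'E'
from h import *
ct=eyes.get_calibration('top');cs=eyes.get_calibration('scene')
print("cap top: top",px2w(ct,[(405,146)],.19),"scene",px2w(cs,[(150,235)],.19))
print("base scene",px2w(cs,[(159,305)],0))
cv2.imwrite('pics/t30.png',eyes.snapshot('top'));im=cv2.imread('pics/t30.png');crop(im,340,130,440,225,6,'t30c.png')
sh=cl(0,-.2);print("shaft",sh)
for th in (0,.8,1.1):
    ph=np.radians(3.6)+.1-th; print(th,sh+.15*np.array([np.sin(ph),-np.cos(ph)]),"yaw",90+np.degrees(ph))
E
```

```text
cap top: top [[ 0.69733842 -0.34264264  0.19      ]] scene [[ 0.71211217 -0.34447985  0.19      ]]
base scene [[ 0.6979152  -0.35105432  0.        ]]
shaft [ 0.5435581  -0.24410535]
0 [ 0.56787509 -0.39212117] yaw 99.32957795130824
0.8 [ 0.45431986 -0.3646729 ] yaw 53.49295434084237
1.1 [ 0.4226754  -0.33291623] yaw 36.30422048691767
```

View pics/t30c.png

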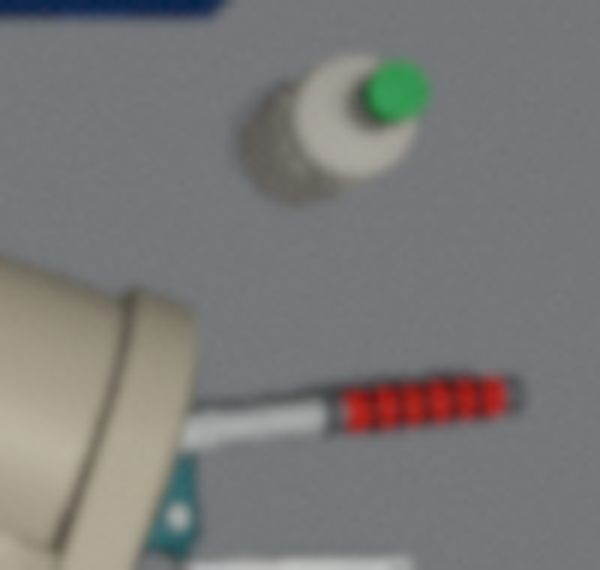

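```bash
python3 -c "
from h import *
plan(.56,-.391,.22,99.3)"; python3 -m creep '[{"wx":0,"wy":0,"wz":1.4,"dx":0,"dy":-0.02,"dz":0,"fingers":0.5},{"wx":0,"wy":0,"wz":2.8,"dx":0,"dy":-0.05,"dz":0,"fingers":0.5},{"wx":0,"wy":0,"wz":4.2,"dx":-0.005,"dy":-0.08,"dz":0,"fingers":0.5},{"wx":0,"wy":0,"wz":5.6,"dx":-0.005,"dy":-0.11,"dz":0.01,"fingers":0.5},{"wx":0,"wy":0,"wz":7,"dx":-0.005,"dy":-0.14,"dz":0.02,"fingers":0.5},{"wx":0,"wy":0,"wz":8.4,"dx":-0.005,"dy":-0.17,"dz":0.03,"fingers":0.5},{"wx":0,"wy":0,"wz":9.8,"dx":-0.005,"dy":-0.2,"dz":0.04,"fingers":0.5},{"wx":0,"wy":0,"wz":11.2,"dx":-0.005,"dy":-0.23,"dz":0.05,"fingers":0.5},{"wx":0,"wy":0,"wz":12.6,"dx":-0.006,"dy":-0.26,"dz":0.06,"fingers":0.5},{"wx":0,"wy":0,"wz":14,"dx":-0.006,"dy":-0.285,"dz":0.063,"fingers":0.5}]'; python3 -c "
from h import *
plan(.56,-.391,.22,99.3)"
```

```text
dx dy dz [-0.0089 -0.2935  0.0605] w [-0.02 -0.05 16.86]  dist 0.3 t 35.73
time: 36.57
tcp_pos: [0.557, -0.3834, 0.2155]
tcp_rot: [[-0.395, 0.919, -0.005], [0.919, 0.395, 0.004], [0.005, -0.003, -1.0]]
ft_force: [0.2, -0.0, -1.5]
width: 0.0424
dx dy dz [-0.0081 -0.0003 -0.0045] w [-0.04 -0.06  2.8 ]  dist 0.009 t 36.57
```

```bash
python3 -m creep '[{"wx":0,"wy":0,"wz":1.4,"dx":-0.008,"dy":0,"dz":0,"fingers":0.5},{"wx":0,"wy":0,"wz":2.8,"dx":-0.008,"dy":0,"dz":0,"fingers":0.5},{"wx":0,"wy":0,"wz":2.8,"dx":-0.008,"dy":0,"dz":0,"fingers":0.5},{"wx":0,"wy":0,"wz":2.8,"dx":-0.008,"dy":0,"dz":0,"fingers":0.5}]'; python3 -c "
from h import *
st();cv2.imwrite('pics/w31.png',eyes.snapshot('wrist'));np.save('w31.npy',eyes.get_calibration('wrist'))
plan(.56,-.391,.139,99.3)"
```

```text
time: 36.9
tcp_pos: [0.5608, -0.3895, 0.2178]
tcp_rot: [[-0.171, 0.985, -0.003], [0.985, 0.171, 0.002], [0.003, -0.002, -1.0]]
ft_force: [-0.6, 0.5, 0.8]
width: 0.0432
t 36.90 [ 0.5608 -0.3895  0.2178] yaw 99.8 F [-0.6  0.5  0.8] w 0.0432 q [-42.  32.  12.  70.  -0.  39.]
dx dy dz [-0.0015 -0.001   0.0792] w [-0.02 -0.02  0.11]  dist 0.079 t 36.95
```

View pics/w31.png

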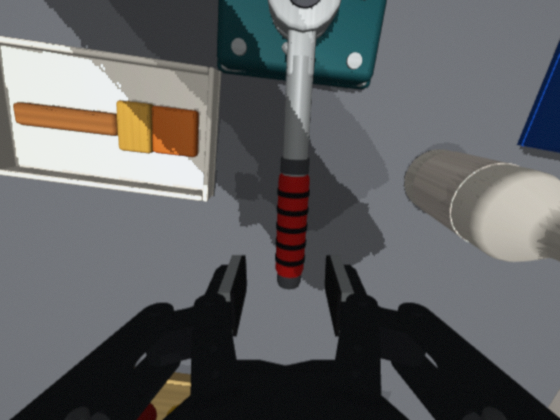

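```bash
python3 - <<'E'
from h import *
c=np.load('w31.npy',allow_pickle=True).item()
print(px2w(c,[(293,175),(292,226),(289,277),(299,62)],.09), "shaft?",px2w(c,[(303,5)],.1))
E
```

```text
[[ 0.55909726 -0.34913209  0.09      ]
 [ 0.56509698 -0.38614413  0.09      ]
 [ 0.57032632 -0.42803558  0.09      ]
 [ 0.55018947 -0.27974835  0.09      ]] shaft? [[ 0.54697133 -0.25314866  0.1       ]]
```

```bash
python3 -m creep '[{"wx":0,"wy":0,"wz":0.05,"dx":-0.001,"dy":0,"dz":0.03,"fingers":0.5},{"wx":0,"wy":0,"wz":0.05,"dx":-0.001,"dy":0,"dz":0.06,"fingers":0.5},{"wx":0,"wy":0,"wz":0.05,"dx":-0.001,"dy":0,"dz":0.075,"fingers":0.5},{"wx":0,"wy":0,"wz":0.05,"dx":-0.001,"dy":0,"dz":0.079,"fingers":0.5},{"wx":0,"wy":0,"wz":0.05,"dx":-0.001,"dy":0,"dz":0.079,"fingers":0.5},{"wx":0,"wy":0,"wz":0.05,"dx":-0.001,"dy":0,"dz":0.079,"fingers":0.5}]'; python3 -c "
from h import *
st();cv2.imwrite('pics/w32.png',eyes.snapshot('wrist'))"
```

```text
time: 37.45
tcp_pos: [0.5616, -0.3915, 0.1413]
tcp_rot: [[-0.164, 0.986, 0.0], [0.986, 0.164, -0.001], [-0.001, -0.0, -1.0]]
ft_force: [0.7, 0.2, 0.3]
width: 0.0425
t 37.45 [ 0.5616 -0.3915  0.1413] yaw 99.4 F [0.7 0.2 0.3] w 0.0425 q [-42.  35.   6.  61.  -0.  39.]
```

View pics/w32.png

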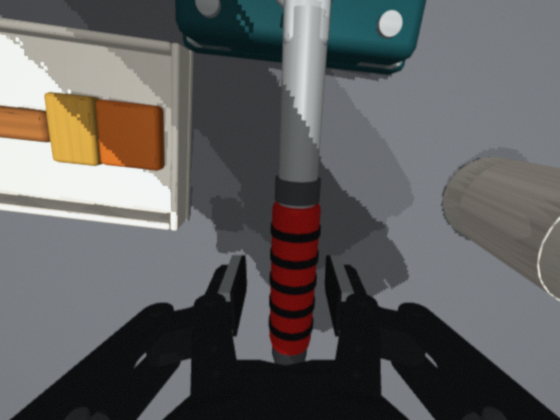

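```bash
python3 -m creep '[{"wx":0,"wy":0,"wz":0.4,"dx":0.0003,"dy":-0.0052,"dz":0,"fingers":0.5},{"wx":0,"wy":0,"wz":0.8,"dx":0.0009,"dy":-0.0104,"dz":0,"fingers":0.5},{"wx":0,"wy":0,"wz":1.2,"dx":0.0016,"dy":-0.0155,"dz":0,"fingers":0.5},{"wx":0,"wy":0,"wz":1.6,"dx":0.0025,"dy":-0.0206,"dz":0,"fingers":0.5},{"wx":0,"wy":0,"wz":2,"dx":0.0036,"dy":-0.0257,"dz":0,"fingers":0.5},{"wx":0,"wy":0,"wz":2.4,"dx":0.0048,"dy":-0.0308,"dz":0,"fingers":0.5},{"wx":0,"wy":0,"wz":2.8,"dx":0.0062,"dy":-0.0358,"dz":0,"fingers":0.5},{"wx":0,"wy":0,"wz":3.2,"dx":0.0078,"dy":-0.0407,"dz":0,"fingers":0.5},{"wx":0,"wy":0,"wz":3.6,"dx":0.0096,"dy":-0.0456,"dz":0,"fingers":0.5},{"wx":0,"wy":0,"wz":4,"dx":0.0115,"dy":-0.0504,"dz":0,"fingers":0.5}]'; cat >> h.py <<'E'
def wr(img=None):
    s=telemetry.read_state(); S=np.array([.5445,-.2435]); R=s["tcp_rot"]; d=R.T@np.r_[S-s["tcp_pos"][:2],0]; F=R.T@s["ft_force"]
    print("S in tool",np.round(d[:2],4),"F tool",np.round(F,1),"z %.4f yaw %.1f"%(s["tcp_pos"][2],np.degrees(np.arctan2(R[1,0],R[0,0]))),"t %.2f"%s["time"])
    if img: cv2.imwrite("pics/"+img,eyes.snapshot("wrist"))
E
python3 -c "
from h import *
wr('w33.png')"
```

```text
time: 38.33
tcp_pos: [0.5113, -0.3893, 0.1426]
tcp_rot: [[0.185, 0.983, 0.005], [0.983, -0.185, -0.002], [-0.002, 0.005, -1.0]]
ft_force: [3.3, 0.5, -1.8]
width: 0.0429
S in tool [0.1494 0.0056] F tool [1.1 3.1 1.8] z 0.1426 yaw 79.3 t 38.33
```

View pics/w33.png

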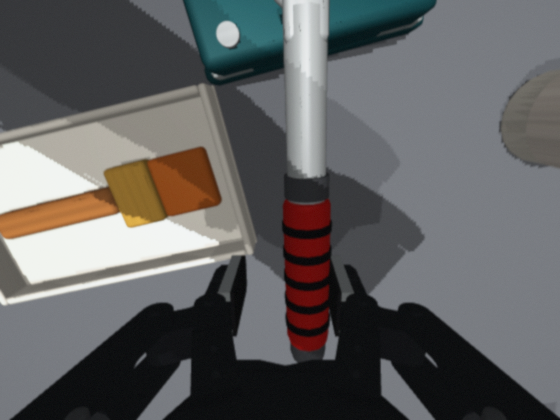

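```bash
python3 -m creep '[{"wx":0,"wy":0,"wz":0.4,"dx":0.0003,"dy":-0.0052,"dz":0,"fingers":0.5},{"wx":0,"wy":0,"wz":0.8,"dx":0.0009,"dy":-0.0104,"dz":0,"fingers":0.5},{"wx":0,"wy":0,"wz":1.2,"dx":0.0016,"dy":-0.0155,"dz":0,"fingers":0.5},{"wx":0,"wy":0,"wz":1.6,"dx":0.0024,"dy":-0.0206,"dz":0,"fingers":0.5},{"wx":0,"wy":0,"wz":2,"dx":0.0035,"dy":-0.0257,"dz":0,"fingers":0.5},{"wx":0,"wy":0,"wz":2.4,"dx":0.0046,"dy":-0.0308,"dz":0,"fingers":0.5},{"wx":0,"wy":0,"wz":2.8,"dx":0.006,"dy":-0.0358,"dz":0,"fingers":0.5},{"wx":0,"wy":0,"wz":3.2,"dx":0.0075,"dy":-0.0407,"dz":0,"fingers":0.5},{"wx":0,"wy":0,"wz":3.6,"dx":0.0093,"dy":-0.0456,"dz":0,"fingers":0.5},{"wx":0,"wy":0,"wz":3.8,"dx":0.0103,"dy":-0.048,"dz":0,"fingers":0.5}]'; python3 -c "
from h import *
wr('w34.png')"
```

```text
time: 39.22
tcp_pos: [0.4657, -0.3705, 0.1426]
tcp_rot: [[0.495, 0.869, 0.004], [0.869, -0.495, -0.003], [-0.001, 0.005, -1.0]]
ft_force: [4.4, 0.2, -0.1]
width: 0.0427
S in tool [0.1493 0.0056] F tool [2.4 3.7 0.1] z 0.1426 yaw 60.3 t 39.22
```

View pics/w34.png

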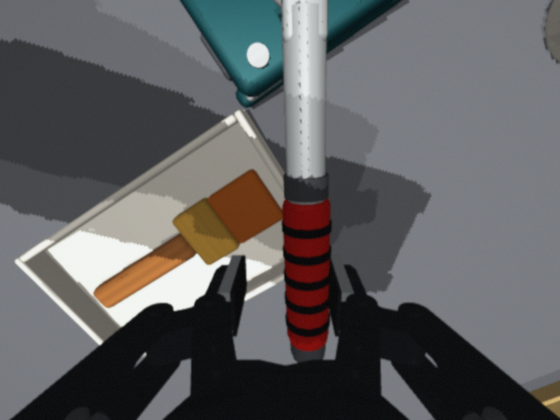

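```bash
python3 -m creep '[{"wx":0,"wy":0,"wz":0.2,"dx":0.0001,"dy":-0.0026,"dz":0,"fingers":0.5},{"wx":0,"wy":0,"wz":0.4,"dx":0.0003,"dy":-0.0052,"dz":0,"fingers":0.5},{"wx":0,"wy":0,"wz":0.6,"dx":0.0005,"dy":-0.0078,"dz":0,"fingers":0.5},{"wx":0,"wy":0,"wz":0.6,"dx":0.0005,"dy":-0.0078,"dz":0,"fingers":0.5}]' >/dev/null; python3 -c "
from h import *
wr()"; python3 -m creep '[{"wx":0,"wy":0,"wz":0.2,"dx":0.0001,"dy":-0.0026,"dz":0,"fingers":0.5},{"wx":0,"wy":0,"wz":0.4,"dx":0.0003,"dy":-0.0052,"dz":0,"fingers":0.5},{"wx":0,"wy":0,"wz":0.4,"dx":0.0003,"dy":-0.0052,"dz":0,"fingers":0.5}]' >/dev/null; python3 -c "
from h import *
wr()"
```

```text
S in tool [0.1498 0.0069] F tool [-0.   4.1 -1.8] z 0.1410 yaw 57.3 t 39.60
S in tool [0.1498 0.0075] F tool [-0.3  2.9 -1.8] z 0.1404 yaw 55.3 t 39.85
```

```bash
python3 -m creep '[{"wx":0,"wy":0,"wz":0.2,"dx":0.0001,"dy":-0.0026,"dz":0,"fingers":0.5},{"wx":0,"wy":0,"wz":0.4,"dx":0.0003,"dy":-0.0052,"dz":0,"fingers":0.5},{"wx":0,"wy":0,"wz":0.4,"dx":0.0003,"dy":-0.0052,"dz":0,"fingers":0.5}]' >/dev/null; python3 -c "
from h import *
wr()";  python3 -m creep '[{"wx":0,"wy":0,"wz":0.2,"dx":0.0001,"dy":-0.0026,"dz":0,"fingers":0.5},{"wx":0,"wy":0,"wz":0.4,"dx":0.0003,"dy":-0.0052,"dz":0,"fingers":0.5},{"wx":0,"wy":0,"wz":0.4,"dx":0.0003,"dy":-0.0052,"dz":0,"fingers":0.5}]' >/dev/null; python3 -c "
from h import *
wr('w35.png')"
```

```text
S in tool [0.1497 0.0076] F tool [-0.2  2.6 -2.1] z 0.1403 yaw 53.3 t 40.10
S in tool [0.1497 0.0076] F tool [-0.5  2.6 -1.1] z 0.1403 yaw 51.3 t 40.35
```

View pics/w35.png

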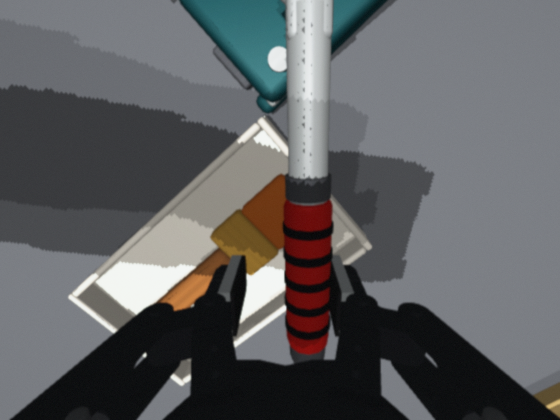

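```bash
python3 -m creep '[{"wx":0,"wy":0,"wz":0.2,"dx":0.0001,"dy":-0.0026,"dz":0,"fingers":0.5},{"wx":0,"wy":0,"wz":0.3,"dx":0.0002,"dy":-0.0039,"dz":0,"fingers":0.5}]' >/dev/null; python3 -c "
from h import *
wr()";  python3 -m creep '[{"wx":0,"wy":0,"wz":0.2,"dx":0.0001,"dy":-0.0026,"dz":0,"fingers":0.5},{"wx":0,"wy":0,"wz":0.3,"dx":0.0002,"dy":-0.0039,"dz":0,"fingers":0.5}]' >/dev/null; python3 -c "
from h import *
wr()"
```

```text
S in tool [0.1497 0.0071] F tool [-0.2  5.6  0.4] z 0.1403 yaw 49.8 t 40.57
S in tool [0.1496 0.0072] F tool [-0.1  5.1 -0.4] z 0.1403 yaw 48.3 t 40.73
```

```bash
python3 -m creep '[{"wx":0,"wy":0,"wz":0.2,"dx":0.0001,"dy":-0.0026,"dz":0,"fingers":0.5}]' >/dev/null; python3 -c "
from h import *
wr()";  python3 -m creep '[{"wx":0,"wy":0,"wz":0.2,"dx":0.0001,"dy":-0.0026,"dz":0,"fingers":0.5}]' >/dev/null; python3 -c "
from h import *
wr('w36.png')"
```

```text
S in tool [0.1497 0.0069] F tool [0.5 5.7 0.7] z 0.1404 yaw 47.3 t 40.82
S in tool [0.1497 0.0069] F tool [0.4 6.6 0.3] z 0.1403 yaw 46.3 t 40.90
```

View pics/w36.png

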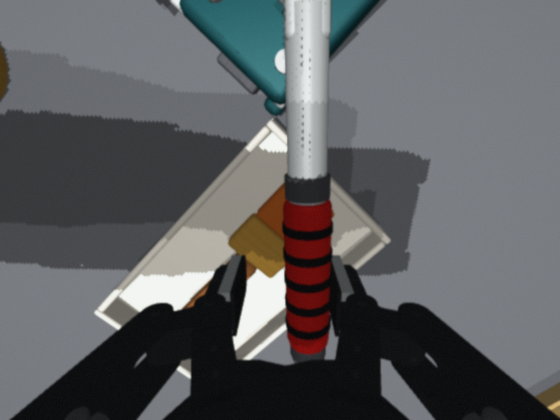

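```bash
python3 -m creep '[{"wx":0,"wy":0,"wz":0.2,"dx":0.0001,"dy":-0.0026,"dz":0,"fingers":0.5}]' >/dev/null; python3 -c "
from h import *
wr()";  python3 -m creep '[{"wx":0,"wy":0,"wz":0.2,"dx":0.0001,"dy":-0.0026,"dz":0,"fingers":0.5}]' >/dev/null; python3 -c "
from h import *
wr()"
```

```text
S in tool [0.1497 0.0068] F tool [0.7 5.7 2. ] z 0.1404 yaw 45.3 t 41.03
S in tool [0.1497 0.0068] F tool [1.6 6.1 0.8] z 0.1404 yaw 44.3 t 41.12
```

```bash
python3 -m creep '[{"wx":0,"wy":0,"wz":0.2,"dx":0.0001,"dy":-0.0026,"dz":0,"fingers":0.5}]' >/dev/null; python3 -c "
from h import *
wr()";  python3 -m creep '[{"wx":0,"wy":0,"wz":0.2,"dx":0.0001,"dy":-0.0026,"dz":0,"fingers":0.5}]' >/dev/null; python3 -c "
from h import *
wr('w37.png')"
```

```text
S in tool [0.1497 0.0067] F tool [0.9 7.3 1.5] z 0.1404 yaw 43.3 t 41.20
S in tool [0.1497 0.0067] F tool [1.9 6.3 1.3] z 0.1404 yaw 42.3 t 41.28
```

View pics/w37.png

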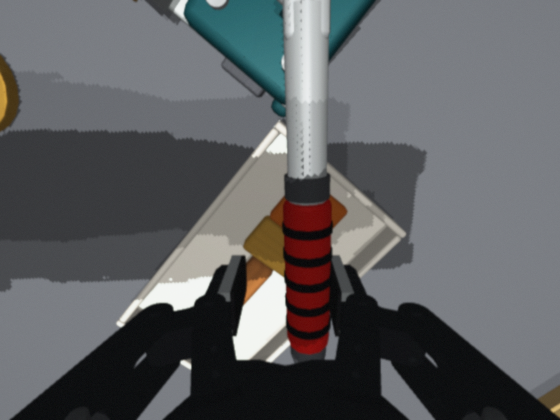

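```bash
python3 -m creep '[{"wx":0,"wy":0,"wz":0.2,"dx":0.0001,"dy":-0.0026,"dz":0,"fingers":0.5}]' >/dev/null; python3 -c "
from h import *
wr()"
```

```text
S in tool [0.1497 0.0065] F tool [2.6 5.8 2.8] z 0.1404 yaw 41.3 t 41.42
```

```bash
python3 -m creep '[{"wx":0,"wy":0,"wz":0.2,"dx":0.0001,"dy":-0.0026,"dz":0,"fingers":0.5}]' >/dev/null; python3 -c "
from h import *
wr()"
```

```text
S in tool [0.1497 0.0065] F tool [2.6 6.3 2.1] z 0.1404 yaw 40.3 t 41.50
```

```bash
python3 -m creep '[{"wx":0,"wy":0,"wz":0.2,"dx":0.0001,"dy":-0.0026,"dz":0,"fingers":0.5}]' >/dev/null; python3 -c "
from h import *
wr()"
```

```text
S in tool [0.1497 0.0064] F tool [0.7 7.1 2.2] z 0.1404 yaw 39.3 t 41.58
```

```bash
python3 -m creep '[{"wx":0,"wy":0,"wz":0.2,"dx":0.0001,"dy":-0.0026,"dz":0,"fingers":0.5}]' >/dev/null; python3 -c "
from h import *
wr('w38.png')"
```

```text
S in tool [0.1497 0.0064] F tool [3.1 6.4 2.7] z 0.1404 yaw 38.3 t 41.67
```

View pics/w38.png

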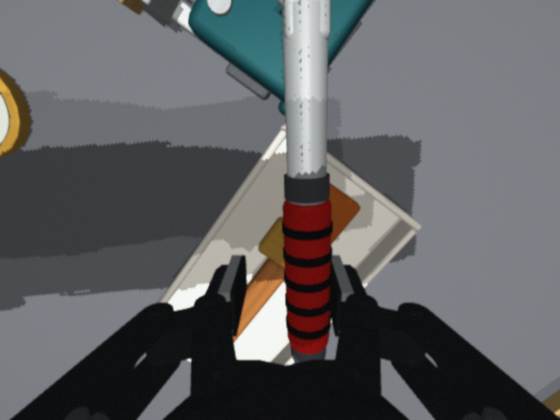

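```bash
python3 -m creep '[{"wx":0,"wy":0,"wz":0.2,"dx":0.0001,"dy":-0.0026,"dz":0,"fingers":0.5}]' >/dev/null; python3 -c "
from h import *
wr()"
```

```text
S in tool [0.1498 0.0064] F tool [3.1 6.3 2.4] z 0.1404 yaw 37.3 t 41.80
```

```bash
python3 -m creep '[{"wx":0,"wy":0,"wz":0.2,"dx":0.0001,"dy":-0.0026,"dz":0,"fingers":0.5}]' >/dev/null; python3 -c "
from h import *
wr()"
```

```text
S in tool [0.1498 0.0067] F tool [3.1 5.4 0.9] z 0.1403 yaw 36.3 t 41.88
```

```bash
python3 -m creep '[{"wx":0,"wy":0,"wz":0,"dx":0,"dy":0,"dz":0,"fingers":0.5}]' >/dev/null; python3 -c "
from h import *
wr('w39.png')
a=cv2.imread('pics/w38.png');b=cv2.imread('pics/w39.png');cv2.imwrite('pics/cmp.png',cv2.resize(np.hstack([a[0:130,230:390],b[0:130,230:390]]),None,fx=2.4,fy=2.4,interpolation=cv2.INTER_CUBIC))"
```

```text
S in tool [0.1499 0.0073] F tool [3.8 4.4 0.7] z 0.1404 yaw 36.3 t 41.97
```

View pics/cmp.png

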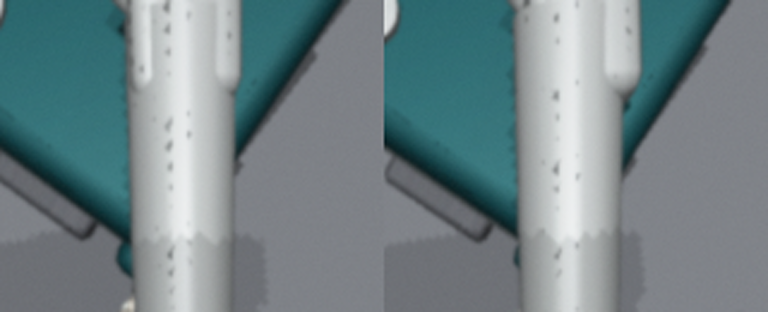

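The click is clear: the fork has shifted against the handle tube and the force fell from about 6.5 N to 4.4 N. Stop pulling and let go by backing off along the arc.

```bash
python3 -m creep '[{"wx":0,"wy":0,"wz":-0.2,"dx":0,"dy":0.004,"dz":0,"fingers":0.5},{"wx":0,"wy":0,"wz":-0.4,"dx":0,"dy":0.008,"dz":0,"fingers":0.5},{"wx":0,"wy":0,"wz":-0.6,"dx":0,"dy":0.012,"dz":0,"fingers":0.4},{"wx":0,"wy":0,"wz":-0.7,"dx":0,"dy":0.016,"dz":0,"fingers":0.35},{"wx":0,"wy":0,"wz":-0.7,"dx":0,"dy":0.018,"dz":0,"fingers":0.3},{"wx":0,"wy":0,"wz":-0.7,"dx":0,"dy":0.018,"dz":0,"fingers":0.2},{"wx":0,"wy":0,"wz":-0.7,"dx":0,"dy":0.018,"dz":0,"fingers":0.2}]'; python3 -c "
from h import *
wr('w40.png')"
```

```text
time: 42.6
tcp_pos: [0.4295, -0.3411, 0.14]
tcp_rot: [[0.768, 0.64, -0.002], [0.64, -0.768, 0.001], [-0.001, -0.002, -1.0]]
ft_force: [0.3, -0.5, 0.2]
width: 0.0683
S in tool [ 0.1508 -0.0013] F tool [-0.1  0.6 -0.2] z 0.1400 yaw 39.8 t 42.60
```

View pics/w40.png

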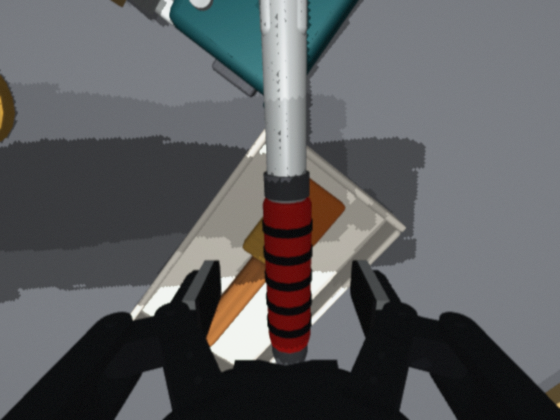

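Handle is free between the fingers and straight again. Lift clear and inspect.

```bash
python3 -m creep '[{"wx":0,"wy":0,"wz":0,"dx":0,"dy":0,"dz":-0.03,"fingers":0.2},{"wx":0,"wy":0,"wz":0,"dx":0,"dy":0,"dz":-0.07,"fingers":0.2},{"wx":0,"wy":0,"wz":0,"dx":0,"dy":0,"dz":-0.11,"fingers":0.2},{"wx":0,"wy":0,"wz":0,"dx":-0.03,"dy":0,"dz":-0.14,"fingers":0.2},{"wx":0,"wy":0,"wz":0,"dx":-0.06,"dy":0.02,"dz":-0.15,"fingers":0.2},{"wx":0,"wy":0,"wz":0,"dx":-0.09,"dy":0.04,"dz":-0.15,"fingers":0.2},{"wx":0,"wy":0,"wz":0,"dx":-0.09,"dy":0.04,"dz":-0.15,"fingers":0.2},{"wx":0,"wy":0,"wz":0,"dx":-0.09,"dy":0.04,"dz":-0.15,"fingers":0.2}]'; python3 -c "
from h import *
st()
cv2.imwrite('pics/w41.png',eyes.snapshot('wrist'));a=eyes.snapshot('top');cv2.imwrite('pics/t41.png',a);crop(a,210,165,440,295,3.4,'t41c.png');s=eyes.snapshot('scene');crop(s,90,150,370,290,2.8,'s41c.png')"
```

```text
time: 43.32
tcp_pos: [0.3856, -0.431, 0.2902]
tcp_rot: [[0.77, 0.638, -0.001], [0.638, -0.77, 0.0], [-0.0, -0.001, -1.0]]
ft_force: [-0.2, 0.6, -0.4]
width: 0.0683
t 43.32 [ 0.3856 -0.431   0.2902] yaw 39.7 F [-0.2  0.6 -0.4] w 0.0683 q [-56.  19.   2.  73.  -0.  84.]
```

View pics/t41c.png

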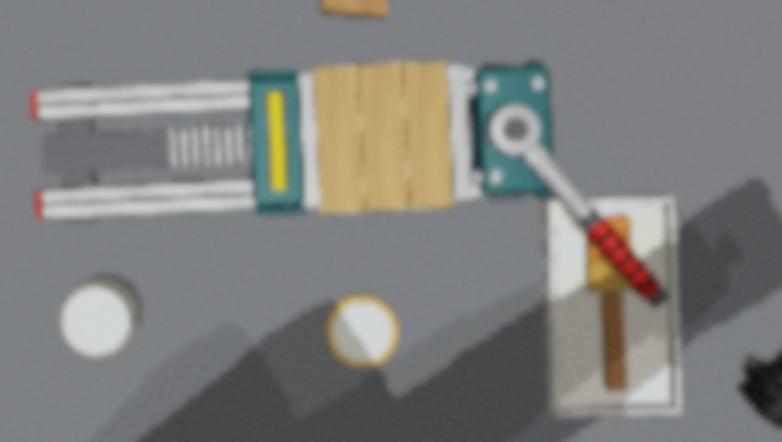

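View pics/s41c.png

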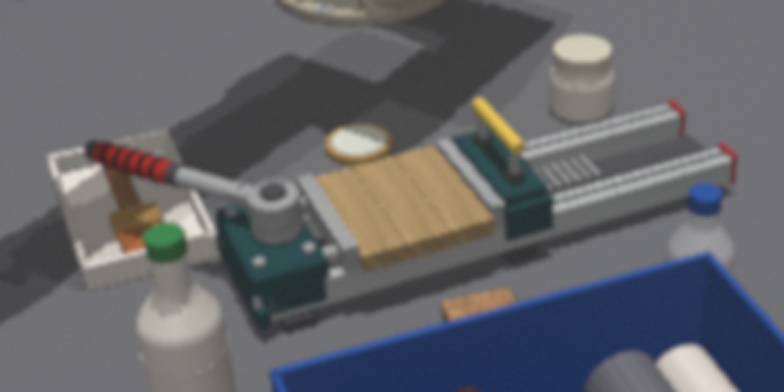

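View pics/w41.png

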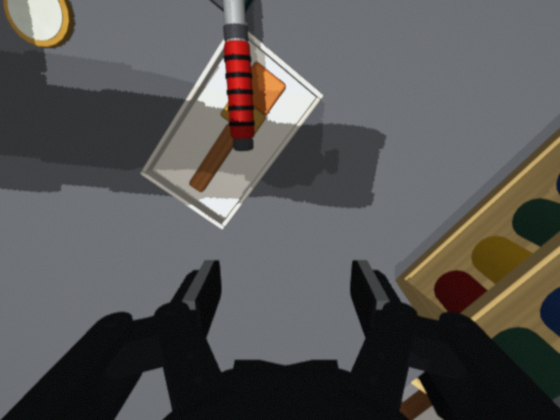

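View pics/t41.png

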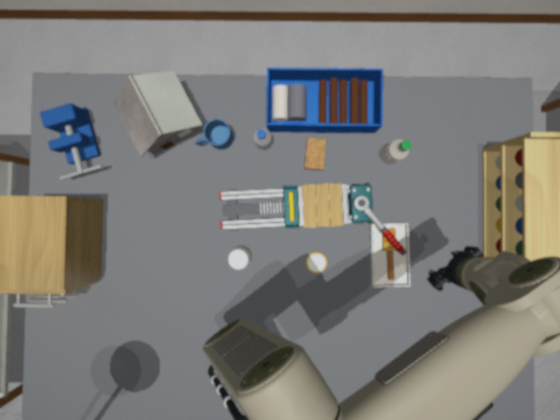

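The panel is tight between jaw and carriage, the bar is down, the wrench is straight, and the brush lies in the tray. No further slat is anywhere on the table, and the bystanders stand where they were. Handing in.

```bash
python3 -c "
from bench import hand_in
print(hand_in())"
```

```text
the job is handed in; nothing more can be done
None
```

The job is finished and handed in, at about 43 s of robot time. No verdict came back.

- **Brush:** it lies flat in the white tray, along the tray's length.
- **Slats:** there were three on the table, and all three now lie across the rails, side by side. Slat 1 got knocked about 9 mm off centre partway through. I pushed it back in line with the other two before sliding the carriage.
- **Carriage and bar:** I held the bar up about 12 mm and slid the carriage until the slats met, at about 10 N. I then backed off about 4 mm into the tightest notch and let the bar down. It came back to its resting height, and a 13.7 N pull outward did not slide the carriage.
- **Wrench:** I pulled it clockwise in 1° steps until it clicked. The force fell from about 6.5 N to 4.4 N and the wrist picture showed the handle break over. I stopped there and let go, and the handle sprang back straight.

**Last checks:** the final pictures show the panel tight between jaw and carriage, the bar down and the bystanders in place. The robot was touching nothing.

- **Centring:** the last centring measurement came before the slats were pushed together. Slats 2 and 3 were within about 0.5 mm of the rail centre, and slat 1 was lined up with them by eye. The camera readings of the clamp's position disagreed by up to 4 mm, so I went by the slats relative to the rails.
- **Angles:** the wrench angles come from pictures and robot positions. I put the click at about 1.07 rad, with a break-over of roughly 0.055 to 0.07 rad.

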